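# Set out fin battens for a headboard panel

### The arm

A 7-joint arm with a two-finger parallel gripper is mounted at the origin on the work surface. World frame = base frame: x ahead of the robot, y to its left, z up, the work surface at z = 0. Lengths are in mm, angles in rad, forces in N, time in s.
With the tool pointing down it reaches from about 400 to 875 mm from the base axis. Payload 4.4 kg.
Tool frame: the origin (TCP) lies midway between the tips of the shut fingers; the grasp point (between the pads) lies 19 mm behind it; z points along the fingers, y is the line along which they close (so a half turn about z gives the same grasp; the last joint's range is limited). The gripper opens to 85 mm and grips with 20 to 120 N. Pads are 22 mm wide; open, the fingers measure 114 mm over their backs; the gripper's body (76 mm by 85 mm) begins 54 mm behind the grasp point. The pads swing forward as they close: fully open they stand 13 mm farther back than shut.
Start: joints at [-1.344, 0.628, 0.038, 1.517, -0.027, 0.996, -0.02], TCP at [187.588, 622.357, 231.313] pointing down, gripper open.
Joint ranges: [-3.06, 3.06], [-0.37, 2.12], [-1.25, 1.32], [0.18, 2.47], [-1.1, 4.24], [0.23, 1.98], [-2.94, 2.94]. Speed limits (rad/s): [2.57, 2.57, 3.14, 3.14, 3.14, 3.14, 3.14].

### API

Orientations are given as [roll, pitch, yaw] about the fixed x, y, z axes, in that order (R = Rz(yaw) Ry(pitch) Rx(roll)).
In Python, from cell import monitor, cams, ctrl gives the robot as it stands.
- The arm moves only by the tool drive_tool, never from a script. Its argument "motion" is a list of rows, each an object with "fingers": the opening, from 0 (shut) to 1 (fully open); "linear": the shift along the tool's x, y, z in m, a list of three; "twist": the turn about the tool's z in rad. In form: [{"fingers": fingers, "linear": [x, y, z], "twist": twist}, ...]. A call has 1 to 5 rows; each row shifts and turns the commanded pose from where the row before left it, along the tool's axes as they then stand; what a row does not reach is not made up. A row lasts 1/12 s, in which the tool goes at most 41.7 mm and 7.16 degrees, less where a joint would pass 70% of its speed; a pose out of reach is approached as far as the arm can. A call with a gripper value outside its range is refused whole. The fingers move at their own pace and stop on an object; the grip force is fixed at half the most. Time passes only in rows, so rows that do not move let the fingers close. It gives the time, the measured TCP pose, the force, the opening and the grip force at its end, in the units of the state.
- monitor.read_state(): the state, without advancing time (a new reading comes with each control period).
- cams.get_image(name): name is "scene" or "top" or "wrist"; returns a dict with "color" (384x512x3 uint8, blue, green, red), "K" (3x3 intrinsics, pixels), "R" (3x3) and "t" (3): a world point X has camera coordinates R X + t. Camera axes: x right, y down, z forward; pixel columns grow to the right and rows downward; lengths in mm; the calibration is good to about 2 mm. The wrist camera is an equidistant fisheye: a pixel r from the principal point sees the ray r / f radians off the axis. A picture is of the moment at which its call begins. There is no depth.
- ctrl.finish_job(): hands the job in; it is judged then, once.
The state is a dict: "clock": time; "qpos": joint angles; "qd": joint speeds; "tau": joint torques, N m; "eef_pos": TCP position; "tool_rot": TCP orientation; "force": force on the tool from outside, world axes, zero at the start; "torque": the same for the moment, N m; "width": finger opening in mm; "gripper_force": force on a finger pad.
Only numpy, scipy, OpenCV 4.12 (cv2) and the standard library are available. Lean on these libraries where they do the work, as an engineer would, in place of code of your own. Each camera call takes 0.05 s, during which the arm holds its last target. There are 200 camera calls.

### The job

Release the clamp lever of the sliding stop, slide the stop until its pointer is on the pencil line and clamp it again. Then lay every fin batten side by side across the middle of the two bearers, square to them, the first tight against the stop's straightedge and each next one a spacer's width from the last, using the spacer block between them to set the gaps. Finish with the spacer block back upright on its rubber mat and the mug, book, phone and screwdriver left alone.

Things in the scene. Friction and masses are not known exactly. Their poses are not given: they have to be found in the camera images.
- jig: Fixed plywood board, 300 x 470 x 18 mm; origin on the desk; x across the row (away from the robot), y along row and track. Two wooden bearers, 20 mm wide, 16 mm high, at x = -30 and +70 mm, from y = -220 to +210 mm; their top, where battens and spacer lie, is 34 mm above the desk. T-track, 36 mm wide, top at 28 mm, at x = -100 mm; it carries the sliding stop.
- stop (a joint): Travel of the sliding stop along the track, m: 0 with the stop centre at board y = +205 mm, growing to 0.14 as it slides to board -y. Unclamped it slides stiffly (about 5 N) and stays where it is left; fully clamped, it takes over 30 N to shift.
- block_top (a point): Centre of the top of the stop's dark steel block: 48 mm along board x, 40 mm along board y, 26 mm high, top 56 mm above the desk. It can be gripped across its 40 mm, from above, with the lever's hub (22 mm across) between the fingers. The clamp's stud stands here.
- pointer (a point): Tip of the brass pointer on the robot's side of the stop block, moves with the stop.
- fence (a point): Point on the stop's straightedge, a flat aluminium bar 30 mm wide, 9 mm thick, its top 44 mm above the desk, that reaches along board x over both bearers. The point lies on the edge that faces the row (board -y), midway between the bearers, at the height of the bearers' top; axes as the board's. A batten tight against it, rightly centred, has its origin 25 mm to -y of this point.
- clamp (a joint): Angle of the clamp lever, rad: 0 clamped, lever pointing to board +y; it swings level, anticlockwise seen from above, to 1.45 free, pointing to board -x. The clamp bites below about 0.4 and counts as clamped below 0.25. It stays where it is left; it takes 1 to 3 N at the ball.
- clamp_ball (a point): Centre of the black ball knob, 22 mm across, at the end of the clamp lever, 55 mm from the lever's axis (which is the vertical through block_top) and 78 mm above the desk.
- mark: Piece of pale masking tape, 34 x 26 mm, stuck on the board beside the track, with a dark pencil line across it along board x; origin on the line. The pointer belongs exactly over the line.
- sheet: Cardboard sheet, 230 x 300 x 4 mm, fixed on the desk, on which the battens wait; origin under its centre.
- batten1: Fin batten, a T-shaped reddish wooden moulding 180 mm long (its x): flat base 50 mm wide (y) and 10 mm thick, with an upright fin along its middle, 12 mm thick, from 10 to 34 mm above its underside. Origin under its centre. All are alike, 110 g or so; three or four are present. Best gripped by the fin, which stays within reach of the fingers even when battens touch.
- batten2: Fin batten, a T-shaped reddish wooden moulding 180 mm long (its x): flat base 50 mm wide (y) and 10 mm thick, with an upright fin along its middle, 12 mm thick, from 10 to 34 mm above its underside. Origin under its centre. All are alike, 110 g or so; three or four are present. Best gripped by the fin, which stays within reach of the fingers even when battens touch.
- batten3: Fin batten, a T-shaped reddish wooden moulding 180 mm long (its x): flat base 50 mm wide (y) and 10 mm thick, with an upright fin along its middle, 12 mm thick, from 10 to 34 mm above its underside. Origin under its centre. All are alike, 110 g or so; three or four are present. Best gripped by the fin, which stays within reach of the fingers even when battens touch.
- batten4: Fin batten, a T-shaped reddish wooden moulding 180 mm long (its x): flat base 50 mm wide (y) and 10 mm thick, with an upright fin along its middle, 12 mm thick, from 10 to 34 mm above its underside. Origin under its centre. All are alike, 110 g or so; three or four are present. Best gripped by the fin, which stays within reach of the fingers even when battens touch.
- spacer: Pale wooden spacer block: flat base 150 mm long (x), 22 mm wide (y), 10 mm thick, with a finger grip along its middle, 80 mm long, 10 mm thick, from 10 to 36 mm above its underside. Origin under its centre. Its 22 mm width is the gap wanted between the bases of neighbouring battens, 72 mm from centre to centre.
- mat: Black rubber mat, 180 x 60 x 3 mm, fixed on the desk, where the spacer block lies and belongs; origin under its centre.
- mug: White mug, 82 mm across, 95 mm high, not to be disturbed; origin under its centre.
- book: Paperback book lying flat, 130 x 198 x 26 mm, not to be disturbed; origin under its centre.
- phone: Black phone, 72 x 148 x 8 mm, lying on the book, not to be disturbed; origin under its centre.
- screwdriver: Screwdriver lying on the desk, not to be disturbed; origin near its middle.
Not all that is in view belongs to the job. What is shaped like the batten3 but green is not meant.

How it is judged (in metres and radians):
On the way, in this order (a step that is already met when the one before it is completed fails the run):
1. the clamp lever is swung to free (value of joint clamp above 1 rad), for 0.1 s.
2. the stop's pointer is on the pencil line (3 mm) and the lever is clamped (y of pointer in the frame of mark between -0.003 and 0.003 m and value of joint clamp below 0.25 rad and velocity of joint stop between -0.005 and 0.005 m/s), for 0.2 s.
3. the spacer block lies on the bearers between two battens, touching or nearly touching both (z of spacer in the frame of fence between -0.004 and 0.004 m and ((horizontal distance between spacer and batten2 below 0.0395 m and horizontal distance between spacer and batten1 below 0.0395 m) or (horizontal distance between spacer and batten3 below 0.0395 m and horizontal distance between spacer and batten1 below 0.0395 m) or (horizontal distance between spacer and batten3 below 0.0395 m and horizontal distance between spacer and batten2 below 0.0395 m) or (horizontal distance between spacer and batten4 below 0.0395 m and horizontal distance between spacer and batten1 below 0.0395 m) or (horizontal distance between spacer and batten4 below 0.0395 m and horizontal distance between spacer and batten2 below 0.0395 m) or (horizontal distance between spacer and batten4 below 0.0395 m and horizontal distance between spacer and batten3 below 0.0395 m))), for 0.2 s.
At the end, for the whole second after the job is handed in: Pointer on the line to 3 mm, lever below 0.25 rad. Battens flat on both bearers, centred to 10 mm, square to 0.05 rad; one against the straightedge, each other 72 mm from the one before, to about 3 mm. Spacer upright on its mat, within 50 mm along and 25 mm across of its centre. At rest (y of pointer in the frame of mark between -0.003 and 0.003 m and value of joint clamp below 0.25 rad and x of batten1 in the frame of fence between -0.01 and 0.01 m and z of batten1 in the frame of fence between -0.004 and 0.004 m and angle between each of batten1, batten2, batten3, batten4's own z axis and vertical below 0.06 rad and angle between the x axis of each of batten1, batten2, batten3, batten4 and the x axis of jig, either way round below 0.05 rad and linear speed of each of batten1, batten2, batten3, batten4, spacer below 0.01 m/s and (y of batten1 in the frame of fence between -0.028 and -0.022 m or (y of batten1 in the frame of fence between -0.109 and -0.085 m and ((y of batten2 in the frame of fence between -0.037 and -0.013 m and horizontal distance between batten1 and batten2 between 0.069 and 0.0755 m) or (y of batten3 in the frame of fence between -0.037 and -0.013 m and horizontal distance between batten1 and batten3 between 0.069 and 0.0755 m) or (y of batten4 in the frame of fence between -0.037 and -0.013 m and horizontal distance between batten1 and batten4 between 0.069 and 0.0755 m))) or (y of batten1 in the frame of fence between -0.181 and -0.157 m and ((y of batten2 in the frame of fence between -0.109 and -0.085 m and horizontal distance between batten1 and batten2 between 0.069 and 0.0755 m) or (y of batten3 in the frame of fence between -0.109 and -0.085 m and horizontal distance between batten1 and batten3 between 0.069 and 0.0755 m) or (y of batten4 in the frame of fence between -0.109 and -0.085 m and horizontal distance between batten1 and batten4 between 0.069 and 0.0755 m))) or (y of batten1 in the frame of fence between -0.253 and -0.229 m and ((y of batten2 in the frame of fence between -0.181 and -0.157 m and horizontal distance between batten1 and batten2 between 0.069 and 0.0755 m) or (y of batten3 in the frame of fence between -0.181 and -0.157 m and horizontal distance between batten1 and batten3 between 0.069 and 0.0755 m) or (y of batten4 in the frame of fence between -0.181 and -0.157 m and horizontal distance between batten1 and batten4 between 0.069 and 0.0755 m)))) and x of batten2 in the frame of fence between -0.01 and 0.01 m and z of batten2 in the frame of fence between -0.004 and 0.004 m and (y of batten2 in the frame of fence between -0.028 and -0.022 m or (y of batten2 in the frame of fence between -0.109 and -0.085 m and ((y of batten1 in the frame of fence between -0.037 and -0.013 m and horizontal distance between batten2 and batten1 between 0.069 and 0.0755 m) or (y of batten3 in the frame of fence between -0.037 and -0.013 m and horizontal distance between batten2 and batten3 between 0.069 and 0.0755 m) or (y of batten4 in the frame of fence between -0.037 and -0.013 m and horizontal distance between batten2 and batten4 between 0.069 and 0.0755 m))) or (y of batten2 in the frame of fence between -0.181 and -0.157 m and ((y of batten1 in the frame of fence between -0.109 and -0.085 m and horizontal distance between batten2 and batten1 between 0.069 and 0.0755 m) or (y of batten3 in the frame of fence between -0.109 and -0.085 m and horizontal distance between batten2 and batten3 between 0.069 and 0.0755 m) or (y of batten4 in the frame of fence between -0.109 and -0.085 m and horizontal distance between batten2 and batten4 between 0.069 and 0.0755 m))) or (y of batten2 in the frame of fence between -0.253 and -0.229 m and ((y of batten1 in the frame of fence between -0.181 and -0.157 m and horizontal distance between batten2 and batten1 between 0.069 and 0.0755 m) or (y of batten3 in the frame of fence between -0.181 and -0.157 m and horizontal distance between batten2 and batten3 between 0.069 and 0.0755 m) or (y of batten4 in the frame of fence between -0.181 and -0.157 m and horizontal distance between batten2 and batten4 between 0.069 and 0.0755 m)))) and x of batten3 in the frame of fence between -0.01 and 0.01 m and z of batten3 in the frame of fence between -0.004 and 0.004 m and (y of batten3 in the frame of fence between -0.028 and -0.022 m or (y of batten3 in the frame of fence between -0.109 and -0.085 m and ((y of batten1 in the frame of fence between -0.037 and -0.013 m and horizontal distance between batten3 and batten1 between 0.069 and 0.0755 m) or (y of batten2 in the frame of fence between -0.037 and -0.013 m and horizontal distance between batten3 and batten2 between 0.069 and 0.0755 m) or (y of batten4 in the frame of fence between -0.037 and -0.013 m and horizontal distance between batten3 and batten4 between 0.069 and 0.0755 m))) or (y of batten3 in the frame of fence between -0.181 and -0.157 m and ((y of batten1 in the frame of fence between -0.109 and -0.085 m and horizontal distance between batten3 and batten1 between 0.069 and 0.0755 m) or (y of batten2 in the frame of fence between -0.109 and -0.085 m and horizontal distance between batten3 and batten2 between 0.069 and 0.0755 m) or (y of batten4 in the frame of fence between -0.109 and -0.085 m and horizontal distance between batten3 and batten4 between 0.069 and 0.0755 m))) or (y of batten3 in the frame of fence between -0.253 and -0.229 m and ((y of batten1 in the frame of fence between -0.181 and -0.157 m and horizontal distance between batten3 and batten1 between 0.069 and 0.0755 m) or (y of batten2 in the frame of fence between -0.181 and -0.157 m and horizontal distance between batten3 and batten2 between 0.069 and 0.0755 m) or (y of batten4 in the frame of fence between -0.181 and -0.157 m and horizontal distance between batten3 and batten4 between 0.069 and 0.0755 m)))) and x of batten4 in the frame of fence between -0.01 and 0.01 m and z of batten4 in the frame of fence between -0.004 and 0.004 m and (y of batten4 in the frame of fence between -0.028 and -0.022 m or (y of batten4 in the frame of fence between -0.109 and -0.085 m and ((y of batten1 in the frame of fence between -0.037 and -0.013 m and horizontal distance between batten4 and batten1 between 0.069 and 0.0755 m) or (y of batten2 in the frame of fence between -0.037 and -0.013 m and horizontal distance between batten4 and batten2 between 0.069 and 0.0755 m) or (y of batten3 in the frame of fence between -0.037 and -0.013 m and horizontal distance between batten4 and batten3 between 0.069 and 0.0755 m))) or (y of batten4 in the frame of fence between -0.181 and -0.157 m and ((y of batten1 in the frame of fence between -0.109 and -0.085 m and horizontal distance between batten4 and batten1 between 0.069 and 0.0755 m) or (y of batten2 in the frame of fence between -0.109 and -0.085 m and horizontal distance between batten4 and batten2 between 0.069 and 0.0755 m) or (y of batten3 in the frame of fence between -0.109 and -0.085 m and horizontal distance between batten4 and batten3 between 0.069 and 0.0755 m))) or (y of batten4 in the frame of fence between -0.253 and -0.229 m and ((y of batten1 in the frame of fence between -0.181 and -0.157 m and horizontal distance between batten4 and batten1 between 0.069 and 0.0755 m) or (y of batten2 in the frame of fence between -0.181 and -0.157 m and horizontal distance between batten4 and batten2 between 0.069 and 0.0755 m) or (y of batten3 in the frame of fence between -0.181 and -0.157 m and horizontal distance between batten4 and batten3 between 0.069 and 0.0755 m)))) and z of spacer in the frame of mat between 0 and 0.007 m and x of spacer in the frame of mat between -0.05 and 0.05 m and y of spacer in the frame of mat between -0.025 and 0.025 m and angle between spacer's own z axis and vertical below 0.1 rad); the robot touches nothing.
It fails at once if the mug is disturbed (moved 30 mm or tipped) (distance of mug from where it was at the start of the episode above 0.03 m or angle between mug's own z axis and vertical above 0.3 rad).
It fails at once if the book is disturbed (moved 30 mm) (distance of book from where it was at the start of the episode above 0.03 m).
It fails at once if the phone is disturbed (moved 30 mm) (distance of phone from where it was at the start of the episode above 0.03 m).
It fails at once if the screwdriver is disturbed (moved 30 mm) (distance of screwdriver from where it was at the start of the episode above 0.03 m).
Of batten1, batten2, batten3, batten4 only 3 to 4 are there at a start; the rules pass over those that are not, and their reading is None.
At some moment in a run one of batten1, batten2, batten3, batten4 may be knocked a few centimetres aside while the robot is not near it.
It also fails if it takes over 210 s, if anything falls off the work surface, if the arm or the gripper's body presses on something with over 40 N, if the wrist force passes 120 N, or if a joint passes its speed limit or range.

## Working session

There is one attempt and no reset: what is moved stays moved. The work goes in short steps, Python scripts to look and compute and a tool call to move; the robot and the scene stay as the last step left them, time stands still between calls to the robot, and variables do not carry over. Pictures are saved under pics/ and viewed, at most 14 in all, crops included, and the job is handed in when it is done.

Besides the shell and the picture viewer there is one more tool, called after "Request:" as a command line: name --argument value ..., lists and objects as JSON in quotes. drive_tool: Moves the arm, as the interface text tells. Its arguments: {"type":"object","properties":{"motion":{"type":"array"}},"required":["motion"]}

```bash
ls; mkdir -p pics
python3 - <<'E'
from cell import monitor,cams
import cv2,numpy as np
s=monitor.read_state();print(s)
for n in ("scene","top"):
    im=cams.get_image(n);cv2.imwrite(f"pics/{n}0.png",im["color"]);print(n,im["K"],im["R"],im["t"])
E
```

```text
pics
{'clock': 0.0, 'qpos': array([-1.34378794,  0.62935355,  0.03842496,  1.51837356, -0.02698651,
        0.99628101, -0.01999636]), 'qd': array([-0.00070012,  0.00195744, -0.00157636, -0.0016276 , -0.00147443,
        0.0007176 ,  0.00160583]), 'tau': array([ 5.82205466e-04, -5.63414633e+01,  1.22614995e+00, -1.93449587e+01,
        1.09795562e-02,  1.04409456e-02,  1.99361023e-05]), 'eef_pos': array([187.40415611, 621.74731011, 230.38218627]), 'tool_rot': array([-3.13969494e+00,  2.68073877e-05,  2.84880889e+00]), 'force': array([-0.10586177, -0.60534148, -0.37127208]), 'torque': array([ 0.03437269,  0.02931962, -0.00159918]), 'gripper_force': 0.0, 'width': 85.51490154557733}
scene [[373.04368174   0.         259.16792241]
 [  0.         373.04368174 194.55118302]
 [  0.           0.           1.        ]] [[-2.09666402e-01  9.77772743e-01 -6.80985857e-04]
 [ 8.56521710e-01  1.83330209e-01 -4.82452686e-01]
 [-4.71604241e-01 -1.01737398e-01 -8.75921767e-01]] [ 142.41869847 -443.80825272 1538.37776529]
top [[360.02427398   0.         249.79354927]
 [  0.         360.02427398 193.05659095]
 [  0.           0.           1.        ]] [[ 0.01390493 -0.9999022  -0.00149892]
 [-0.98860311 -0.01352304 -0.14993673]
 [ 0.1499018   0.0035667  -0.98869446]] [ -28.6792209   536.63662211 1497.52594963]
```

Run:
```python
import cv2
for n in ("scene","top"):
    im=cv2.imread(f"pics/{n}0.png");cv2.imwrite(f"pics/{n}0b.png",cv2.resize(im,(800,600),interpolation=cv2.INTER_CUBIC))
```

```text
(no output)
```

View pics/top0b.png

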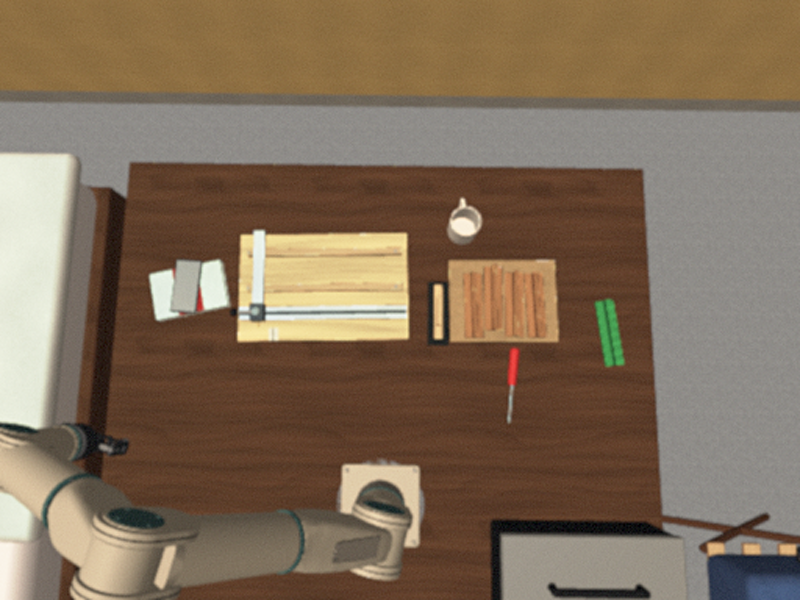

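View pics/scene0b.png

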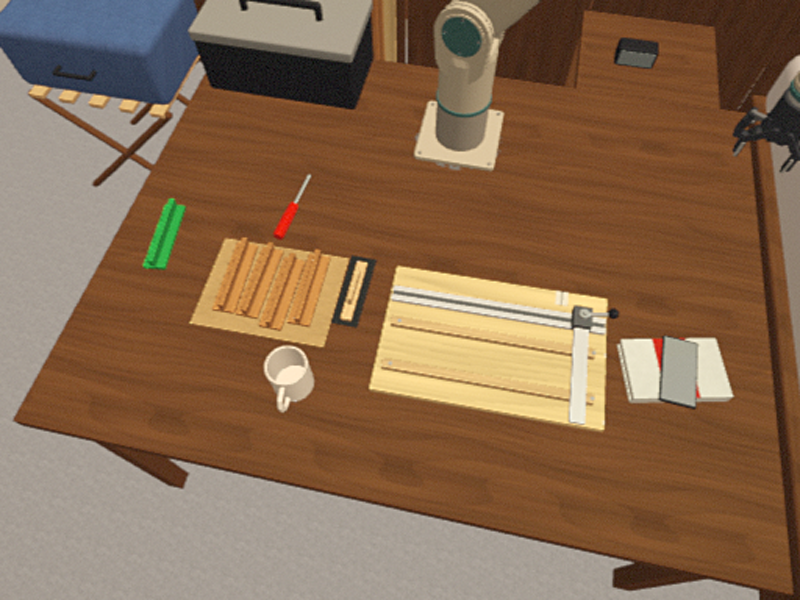

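Top view: the jig is at about (323,287), the stop block at (258,312), the tape at (273,335), the mat and spacer at (438,313), and the sheet with four battens at (503,301). The green decoy is at (609,332). I'll compute coarse positions next.

```bash
cat > h.py <<'E'
import numpy as np, cv2
from cell import monitor,cams
def ray(im,u,v):
    K=im["K"];x=(u-K[0,2])/K[0,0];y=(v-K[1,2])/K[1,1]
    if im.get("fish"):
        r=np.hypot(x,y);d=np.array([x*np.sin(r)/r,y*np.sin(r)/r,np.cos(r)]) if r>1e-9 else np.array([0,0,1.])
    else: d=np.array([x,y,1.])
    return -im["R"].T@im["t"], im["R"].T@d
def px(im,u,v,z):           # pixel -> world on plane z
    c,d=ray(im,u,v);return (c+d*(z-c[2])/d[2])[:2]
def proj(im,X):
    p=im["R"]@np.asarray(X,float)+im["t"];K=im["K"]
    if im.get("fish"):
        rho=np.hypot(p[0],p[1]);th=np.arctan2(rho,p[2]);q=p[:2]/rho*th
    else:q=p[:2]/p[2]
    return q*[K[0,0],K[1,1]]+K[:2,2]
def get(n):
    im=dict(cams.get_image(n));im["fish"]=n=="wrist";return im
def ortho(im,x0,x1,y0,y1,z,s):  # rectified map on plane z; image up=+x, left=+y, s px/mm
    xs=x1-np.arange(int((x1-x0)*s))/s; ys=y1-np.arange(int((y1-y0)*s))/s
    X,Y=np.meshgrid(xs,ys,indexing="ij");P=np.stack([X,Y,np.full_like(X,z)],-1)@im["R"].T+im["t"]
    K=im["K"]
    if im["fish"]:
        rho=np.hypot(P[...,0],P[...,1])+1e-9;k=np.arctan2(rho,P[...,2])/rho
    else:k=1/P[...,2]
    return cv2.remap(im["color"],(P[...,0]*k*K[0,0]+K[0,2]).astype(np.float32),(P[...,1]*k*K[1,1]+K[1,2]).astype(np.float32),cv2.INTER_LINEAR)
def st():
    s=monitor.read_state();print(round(s["clock"],2),np.round(s["eef_pos"],1),np.round(s["tool_rot"],3),"F",np.round(s["force"],1),"w",round(s["width"],1),"g",round(s["gripper_force"],1),"q",np.round(s["qpos"],2));return s
E
python3 - <<'E'
from h import *
im=get("top");f=lambda u,v,z:print((u,v),np.round(px(im,u/1.5625,v/1.5625,z)))
for p in [(240,234),(408,233),(409,341),(238,341)]:f(*p,18)
f(258,312,56);f(234,312,78);f(273,335,18);f(438,313,10)
for p in [(448,261),(556,260),(558,342),(449,342)]:f(*p,4)
for p in [(470,304),(492,299),(517,304),(538,305)]:f(*p,38)
f(464,225,50)
w=get("wrist");print(w["K"],-w["R"].T@w["t"],w["R"])
E
```

```text
(240, 234) [728. 406.]
(408, 233) [737. -68.]
(409, 341) [432. -74.]
(238, 341) [425. 396.]
(258, 312) [501. 335.]
(234, 312) [498. 394.]
(273, 335) [443. 300.]
(438, 313) [ 512. -154.]
(448, 261) [ 661. -183.]
(556, 260) [ 668. -488.]
(558, 342) [ 436. -487.]
(449, 342) [ 432. -185.]
(470, 304) [ 534. -239.]
(492, 299) [ 549. -300.]
(517, 304) [ 536. -368.]
(538, 305) [ 534. -425.]
(464, 225) [ 753. -223.]
[[297.31863964   0.         255.58804785]
 [  0.         297.31863964 193.89800064]
 [  0.           0.           1.        ]] [125.19829396 640.5368785  373.75189529] [[ 0.28827241  0.95754767 -0.00121952]
 [ 0.92448996 -0.27798808  0.26084658]
 [ 0.24943402 -0.0763223  -0.9653795 ]]
```

Request:
drive_tool --motion '[{"fingers": 1,"linear": [-0.036,-0.012,0],"twist": 0},{"fingers": 1,"linear": [-0.036,-0.012,0],"twist": 0},{"fingers": 1,"linear": [-0.036,-0.012,0],"twist": 0},{"fingers": 1,"linear": [-0.036,-0.012,0],"twist": 0},{"fingers": 1,"linear": [-0.036,-0.012,0],"twist": 0}]'

```text
clock: 0.62
eef_pos: [343.8, 511.7, 231.2]
tool_rot: [-3.141, -0.0, 2.849]
force: [0.1, 0.5, -0.6]
width: 84.9
gripper_force: 0.0
```

Request:
drive_tool --motion '[{"fingers": 1,"linear": [-0.036,-0.012,0],"twist": 0},{"fingers": 1,"linear": [-0.036,-0.012,0],"twist": 0},{"fingers": 1,"linear": [-0.036,-0.012,0],"twist": 0},{"fingers": 1,"linear": [-0.036,-0.012,0],"twist": 0},{"fingers": 1,"linear": [-0.036,-0.012,0],"twist": 0}]'

```text
clock: 1.03
eef_pos: [498.9, 402.2, 231.2]
tool_rot: [-3.141, -0.0, 2.849]
force: [0.1, -0.1, -0.7]
width: 85.5
gripper_force: 0.0
```

Request:
drive_tool --motion '[{"fingers": 0.4,"linear": [0,0,0],"twist": 0.115},{"fingers": 0.4,"linear": [0,0,0],"twist": 0.115},{"fingers": 0.4,"linear": [0,0,0],"twist": 0.115},{"fingers": 0.4,"linear": [0,0,0],"twist": 0.115},{"fingers": 0.4,"linear": [0,0,0],"twist": 0.115}]'

```text
clock: 1.45
eef_pos: [497.6, 403.3, 231.0]
tool_rot: [-3.141, -0.0, 2.268]
force: [-0.3, 0.5, 0.4]
width: 34.1
gripper_force: 0.0
```

Request:
drive_tool --motion '[{"fingers": 0.4,"linear": [0,0,0],"twist": 0.115},{"fingers": 0.4,"linear": [0,0,0],"twist": 0.115},{"fingers": 0.4,"linear": [0,0,0],"twist": 0.115},{"fingers": 0.4,"linear": [0,0,0],"twist": 0.115},{"fingers": 0.4,"linear": [0,0,0],"twist": 0.115}]'

```text
clock: 1.87
eef_pos: [497.4, 403.6, 231.1]
tool_rot: [-3.141, 0.0, 1.693]
force: [0.1, 0.1, -0.2]
width: 34.1
gripper_force: 0.0
```

Request:
drive_tool --motion '[{"fingers": 0.4,"linear": [0,0,0],"twist": 0.11},{"fingers": 0.4,"linear": [0,0,0],"twist": 0},{"fingers": 0.4,"linear": [0,0,0],"twist": 0}]'

```text
clock: 2.12
eef_pos: [497.4, 403.6, 231.0]
tool_rot: [-3.141, 0.001, 1.592]
force: [-0.2, 0.8, 0.5]
width: 34.3
gripper_force: 0.0
```

Run:
```python
from h import *
st();w=get("wrist");cv2.imwrite("pics/w1.png",cv2.resize(w["color"],(800,600),interpolation=cv2.INTER_CUBIC))
import pickle;pickle.dump(w,open("w1.pkl","wb"));print(-w["R"].T@w["t"])
```

```text
2.12 [497.4 403.6 231. ] [-3.141e+00  1.000e-03  1.592e+00] F [-0.2  0.8  0.5] w 34.3 g 0.0 q [-0.95  0.64  0.39  1.55 -0.27  1.   -0.47]
[496.49996155 468.79303428 374.1456877 ]
```

View pics/w1.png

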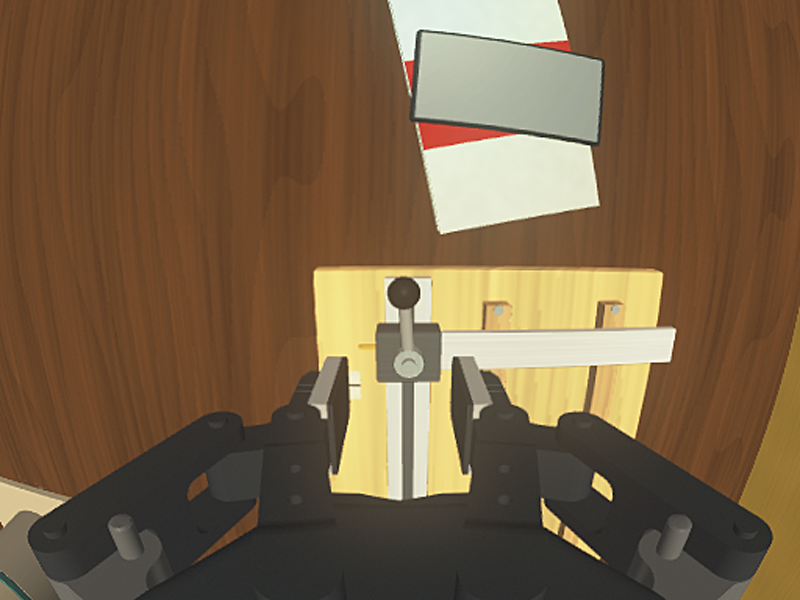

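The wrist view shows the ball at (404,293), the hub at (408,364), the pointer tip at (360,346), the tape line at about (355,386) partly hidden by a finger, and the board's +y corners at (315,268) and (661,270).

Run:
```python
from h import *
import pickle;w=pickle.load(open("w1.pkl","rb"))
f=lambda n,u,v,z:print(n,np.round(px(w,u/1.5625,v/1.5625,z),1))
f("ball",404,293,78);f("hub",408,364,80);f("ptr",360,346,30);f("line",355,386,18)
f("c1",315,268,18);f("c2",661,270,18);f("blkTL",377,324,56);f("blkTR",440,324,56);f("blkBL",378,380,56);f("blkBR",440,380,56)
f("f1",445,368,44);f("f2",672,360,44);f("f2top",675,328,44)
f("b1",497,303,34);f("b2",610,303,34)
```

```text
ball [501.4 395.8]
hub [505.3 346.4]
ptr [468.5 340.1]
line [463.  299.2]
c1 [431.8 399.9]
c2 [726.8 407.5]
blkTL [482.9 367. ]
blkTR [528.3 368. ]
blkBL [483.9 322.8]
blkBR [530.5 323.7]
f1 [535.1 328.5]
f2 [737.7 333.4]
f2top [734.1 362.7]
b1 [574.  378.7]
b2 [670.5 380.8]
```

Request:
drive_tool --motion '[{"fingers": 0.42,"linear": [-0.0065,0.0055,0.03],"twist": 0},{"fingers": 0.42,"linear": [0,0,0.035],"twist": 0},{"fingers": 0.42,"linear": [0,0,0.035],"twist": 0},{"fingers": 0.42,"linear": [0,0,0.035],"twist": 0},{"fingers": 0.42,"linear": [0,0,0.03],"twist": 0}]'

```text
clock: 2.58
eef_pos: [502.5, 396.8, 64.2]
tool_rot: [-3.14, 0.0, 1.591]
force: [0.1, 0.9, -0.5]
width: 36.1
gripper_force: 0.0
```

Run:
```python
from h import *
st();w=get("wrist");cv2.imwrite("pics/w2.png",cv2.resize(w["color"][120:384,60:452],(784,528),interpolation=cv2.INTER_CUBIC))
import pickle;pickle.dump(w,open("w2.pkl","wb"))
```

```text
2.58 [502.5 396.8  64.2] [-3.14   0.     1.591] F [ 0.1  0.9 -0.5] w 36.1 g 0.0 q [-0.89  0.84  0.3   1.68 -0.36  0.68 -0.38]
```

View pics/w2.png

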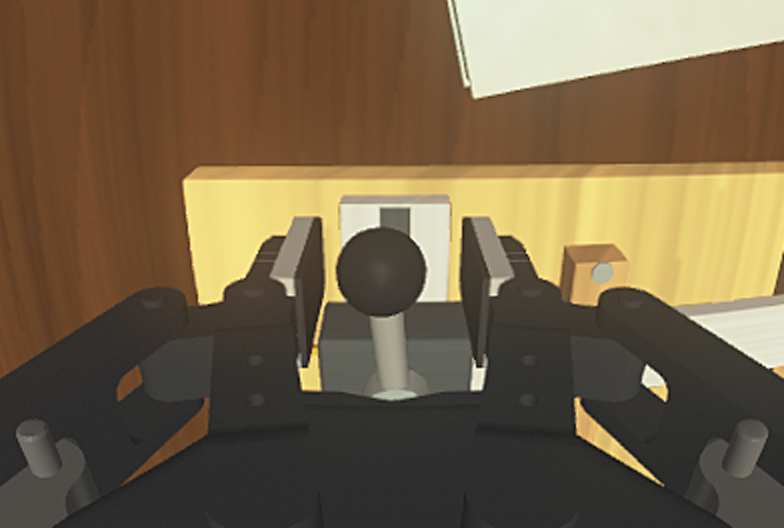

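The ball at (382,272) sits between the pads, so I'll swing the lever open.

Request:
drive_tool --motion '[{"fingers": 0.42,"linear": [-0.0004,-0.0066,0],"twist": -0.12},{"fingers": 0.42,"linear": [-0.0004,-0.0066,0],"twist": -0.12},{"fingers": 0.42,"linear": [-0.0004,-0.0066,0],"twist": -0.12},{"fingers": 0.42,"linear": [-0.0004,-0.0066,0],"twist": -0.12},{"fingers": 0.42,"linear": [-0.0004,-0.0066,0],"twist": -0.12}]'

```text
clock: 3.05
eef_pos: [473.0, 387.6, 67.5]
tool_rot: [3.139, -0.0, 2.197]
force: [1.2, 0.0, -1.1]
width: 35.7
gripper_force: 0.5
```

Request:
drive_tool --motion '[{"fingers": 0.42,"linear": [-0.0004,-0.0066,0],"twist": -0.12},{"fingers": 0.42,"linear": [-0.0004,-0.0066,0],"twist": -0.12},{"fingers": 0.42,"linear": [-0.0004,-0.0066,0],"twist": -0.12},{"fingers": 0.42,"linear": [-0.0004,-0.0066,0],"twist": -0.12},{"fingers": 0.42,"linear": [-0.0004,-0.0066,0],"twist": -0.12}]'

```text
clock: 3.47
eef_pos: [453.2, 361.9, 67.7]
tool_rot: [3.139, 0.001, 2.797]
force: [-0.2, 0.3, -1.4]
width: 35.8
gripper_force: 0.6
```

Request:
drive_tool --motion '[{"fingers": 0.42,"linear": [-0.0004,-0.0066,0],"twist": -0.12},{"fingers": 0.42,"linear": [-0.0004,-0.0066,0],"twist": -0.12},{"fingers": 0.42,"linear": [0,-0.003,0],"twist": 0},{"fingers": 0.42,"linear": [0,0,0],"twist": 0}]'

```text
clock: 3.8
eef_pos: [449.8, 344.7, 67.2]
tool_rot: [3.141, 0.001, 3.025]
force: [0.2, 0.1, 0.9]
width: 36.0
gripper_force: 0.0
```

Request:
drive_tool --motion '[{"fingers": 0.42,"linear": [0,0.005,0],"twist": 0},{"fingers": 0.8,"linear": [0,0,-0.03],"twist": -0.09},{"fingers": 0.8,"linear": [0,0,-0.03],"twist": -0.04},{"fingers": 0.8,"linear": [0,0,-0.03],"twist": 0},{"fingers": 0.8,"linear": [0,0,-0.03],"twist": 0}]'

```text
clock: 4.22
eef_pos: [449.7, 350.8, 187.8]
tool_rot: [3.141, -0.0, -3.126]
force: [0.4, 0.8, 0.3]
width: 68.4
gripper_force: 0.0
```

Run:
```python
from h import *
st();w=get("wrist");cv2.imwrite("pics/w3.png",cv2.resize(w["color"],(800,600),interpolation=cv2.INTER_CUBIC))
import pickle;pickle.dump(w,open("w3.pkl","wb"))
```

```text
4.22 [449.7 350.8 187.8] [ 3.141 -0.    -3.126] F [0.4 0.8 0.3] w 68.4 g 0.0 q [-0.61  0.57 -0.16  1.79  0.12  0.79  0.76]
```

View pics/w3.png

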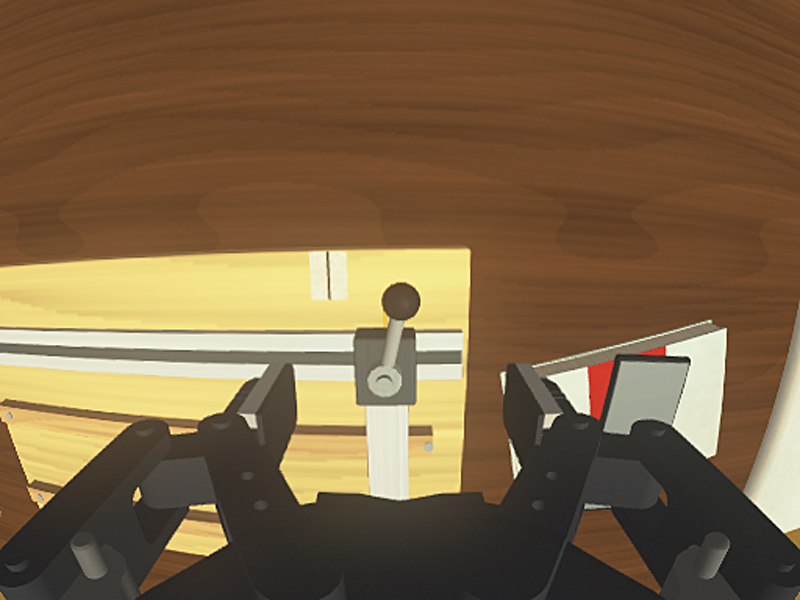

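The lever points towards the robot, about 1.25 rad open (ball at (401,302), hub at (384,380)). The pencil line is at (329,275).

Run:
```python
from h import *
import pickle;w=pickle.load(open("w3.pkl","rb"))
f=lambda n,u,v,z:print(n,np.round(px(w,u/1.5625,v/1.5625,z),1))
f("line0",329,251,18);f("line1",330,298,18);f("hub",384,380,84);f("ball",401,302,78)
for p in [(356,329),(414,329),(357,404),(416,404)]:f("blk",*p,56)
f("edge",471,250,18);f("fenceL",369,480,44);f("fenceR",408,480,44);f("bearer",430,430,34)
o=ortho(w,420,540,270,390,22,4);cv2.imwrite("pics/o3.png",o)
```

```text
line0 [433.1 301.9]
line1 [466.3 302. ]
hub [497.9 342.2]
ball [452.4 351.3]
blk [476.2 323.7]
blk [475.5 359.9]
blk [528.9 323.5]
blk [528.1 362.7]
edge [430.8 399.1]
fenceL [601.1 329.9]
fenceR [600.4 359.3]
bearer [561.3 374.7]
```

View pics/o3.png

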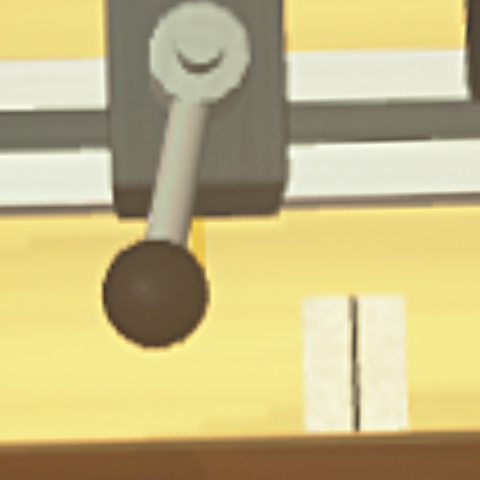

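Request:
drive_tool --motion '[{"fingers": 0.8,"linear": [-0.0275,-0.004,0],"twist": 0},{"fingers": 0.8,"linear": [-0.0275,-0.004,0],"twist": 0},{"fingers": 0.8,"linear": [0,0,0.04],"twist": 0},{"fingers": 0.8,"linear": [0,0,0.04],"twist": 0},{"fingers": 0.8,"linear": [0,0,0.04],"twist": 0}]'

```text
clock: 4.68
eef_pos: [506.2, 343.9, 65.7]
tool_rot: [3.14, 0.003, -3.127]
force: [0.2, 0.0, -0.6]
width: 68.3
gripper_force: 0.0
```

Request:
drive_tool --motion '[{"fingers": 0.8,"linear": [0,0,0.033],"twist": 0},{"fingers": 0,"linear": [0,0,0],"twist": 0},{"fingers": 0,"linear": [0,0,0],"twist": 0},{"fingers": 0,"linear": [0,0,0],"twist": 0},{"fingers": 0,"linear": [0,0,0],"twist": 0}]'

```text
clock: 5.1
eef_pos: [504.6, 343.3, 33.8]
tool_rot: [-3.142, 0.0, -3.124]
force: [0.7, 1.3, -17.5]
width: 38.8
gripper_force: 66.3
```

Request:
drive_tool --motion '[{"fingers": 0,"linear": [0,-0.008,0],"twist": 0},{"fingers": 0,"linear": [0,-0.008,0],"twist": 0},{"fingers": 0,"linear": [0,-0.008,0],"twist": 0},{"fingers": 0,"linear": [0,-0.008,0],"twist": 0},{"fingers": 0,"linear": [0,-0.0075,0],"twist": 0}]'

```text
clock: 5.52
eef_pos: [505.6, 305.1, 33.8]
tool_rot: [3.139, 0.001, -3.123]
force: [1.0, 5.5, -20.6]
width: 38.6
gripper_force: 65.9
```

Request:
drive_tool --motion '[{"fingers": 0,"linear": [0,0,0],"twist": 0},{"fingers": 0,"linear": [0,0,0],"twist": 0},{"fingers": 0,"linear": [0,0,0],"twist": 0}]'

```text
clock: 5.77
eef_pos: [505.6, 302.6, 33.8]
tool_rot: [-3.14, -0.0, -3.125]
force: [0.2, -1.8, -12.6]
width: 38.7
gripper_force: 66.8
```

Run:
```python
from h import *
st();w=get("wrist")
import pickle;pickle.dump(w,open("w4.pkl","wb"))
o=ortho(w,425,495,255,355,20,8);cv2.imwrite("pics/w4.png",o)
```

```text
5.77 [505.6 302.6  33.8] [-3.14  -0.    -3.125] F [  0.2  -1.8 -12.6] w 38.7 g 66.8 q [-0.51  0.82 -0.12  1.83  0.19  0.51  0.83]
```

View pics/w4.png

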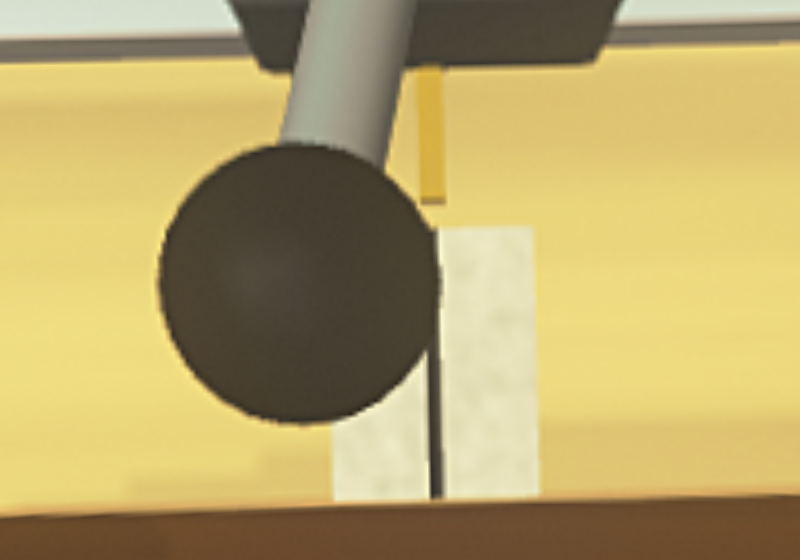

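The pointer tip at (433,203) is in line with the pencil line at about (434,240). I'll locate the ball so I can clamp the lever.

Run:
```python
from h import *
import pickle;w=pickle.load(open("w4.pkl","rb"))
u=proj(w,[495-283/8,355-300/8,20]);print("ball",px(w,*u,78))
for c,r in[(160,283),(440,283),(300,143),(300,425)]:print(px(w,*proj(w,[495-r/8,355-c/8,20]),78))
```

```text
ball [452.58029583 311.47885177]
[452.58029583 322.50994872]
[452.58029583 300.44775481]
[463.61139279 311.47885177]
[441.39161178 311.47885177]
```

Request:
drive_tool --motion '[{"fingers": 0.7,"linear": [0,0,0],"twist": 0},{"fingers": 0.7,"linear": [0,0,0],"twist": 0},{"fingers": 0.7,"linear": [0,0,0],"twist": 0},{"fingers": 0.7,"linear": [0,0,-0.033],"twist": 0},{"fingers": 0.7,"linear": [0,0,-0.033],"twist": 0}]'

```text
clock: 6.23
eef_pos: [504.9, 304.0, 99.7]
tool_rot: [-3.141, -0.002, -3.124]
force: [1.9, 1.0, 0.4]
width: 60.0
gripper_force: 0.0
```

Request:
drive_tool --motion '[{"fingers": 0.7,"linear": [0.026,0.005,0],"twist": 0},{"fingers": 0.7,"linear": [0.0265,0.005,0],"twist": 0},{"fingers": 0.5,"linear": [0,0,0],"twist": 0.09},{"fingers": 0.42,"linear": [0,0,0],"twist": 0.087},{"fingers": 0.42,"linear": [0,0,0.033],"twist": 0}]'

```text
clock: 6.65
eef_pos: [457.2, 317.4, 72.4]
tool_rot: [3.13, 0.01, 2.979]
force: [1.8, -0.4, -0.2]
width: 36.1
gripper_force: 0.0
```

Request:
drive_tool --motion '[{"fingers": 0.42,"linear": [0,0,0],"twist": 0},{"fingers": 0.42,"linear": [0,0,0],"twist": 0}]'

```text
clock: 6.82
eef_pos: [452.2, 312.9, 66.3]
tool_rot: [-3.141, -0.001, 2.983]
force: [-0.2, -0.3, 0.2]
width: 35.4
gripper_force: 0.0
```

Request:
drive_tool --motion '[{"fingers": 0.42,"linear": [-0.0004,0.0066,0],"twist": 0.12},{"fingers": 0.42,"linear": [-0.0004,0.0066,0],"twist": 0.12},{"fingers": 0.42,"linear": [-0.0004,0.0066,0],"twist": 0.12},{"fingers": 0.42,"linear": [-0.0004,0.0066,0],"twist": 0.12},{"fingers": 0.42,"linear": [-0.0004,0.0066,0],"twist": 0.12}]'

```text
clock: 7.23
eef_pos: [467.8, 342.7, 68.1]
tool_rot: [3.14, -0.001, 2.376]
force: [-1.2, -0.4, -0.5]
width: 36.1
gripper_force: 0.5
```

Request:
drive_tool --motion '[{"fingers": 0.42,"linear": [-0.0004,0.0066,0],"twist": 0.12},{"fingers": 0.42,"linear": [-0.0004,0.0066,0],"twist": 0.12},{"fingers": 0.42,"linear": [-0.0004,0.0066,0],"twist": 0.12},{"fingers": 0.42,"linear": [-0.0004,0.0066,0],"twist": 0.12},{"fingers": 0.42,"linear": [-0.0004,0.0066,0],"twist": 0.12}]'

```text
clock: 7.65
eef_pos: [495.9, 358.9, 68.1]
tool_rot: [3.141, -0.002, 1.777]
force: [-1.4, -1.4, 0.1]
width: 35.7
gripper_force: 0.6
```

Request:
drive_tool --motion '[{"fingers": 0.42,"linear": [-0.0004,0.0066,0],"twist": 0.12},{"fingers": 0.42,"linear": [-0.0004,0.0066,0],"twist": 0.12},{"fingers": 0.42,"linear": [0,0.002,0],"twist": 0},{"fingers": 0.42,"linear": [0,0.0015,0],"twist": 0},{"fingers": 0.42,"linear": [0,0,0],"twist": 0}]'

```text
clock: 8.07
eef_pos: [511.9, 360.0, 67.2]
tool_rot: [-3.141, -0.002, 1.545]
force: [-2.0, 0.1, 0.5]
width: 36.2
gripper_force: 0.9
```

Run:
```python
from h import *
st();w=get("wrist")
import pickle;pickle.dump(w,open("w5.pkl","wb"))
cv2.imwrite("pics/w5.png",cv2.resize(w["color"],(800,600)))
```

```text
8.07 [511.9 360.   67.2] [-3.141e+00 -2.000e-03  1.545e+00] F [-2.   0.1  0.5] w 36.2 g 0.9 q [-0.84  0.82  0.31  1.72 -0.38  0.66 -0.35]
```

View pics/w5.png

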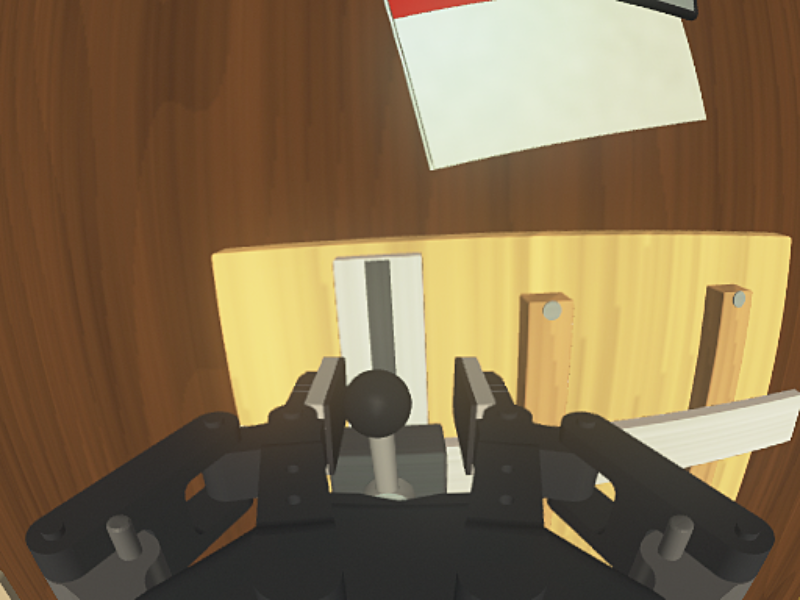

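Request:
drive_tool --motion '[{"fingers": 0.42,"linear": [0,-0.006,0],"twist": 0},{"fingers": 0.42,"linear": [0,0,-0.035],"twist": 0},{"fingers": 0.42,"linear": [0,0,-0.04],"twist": 0},{"fingers": 0.42,"linear": [0,0,-0.04],"twist": -0.1244},{"fingers": 0.6,"linear": [0,0,-0.04],"twist": -0.1244}]'

```text
clock: 8.53
eef_pos: [506.2, 358.3, 222.9]
tool_rot: [3.141, 0.002, 1.797]
force: [0.2, 0.9, 0.7]
width: 46.6
gripper_force: 0.0
```

Request:
drive_tool --motion '[{"fingers": 0.6,"linear": [0,0,0],"twist": -0.1244},{"fingers": 0.6,"linear": [0,0,0],"twist": -0.1244},{"fingers": 0.6,"linear": [0,0,0],"twist": -0.1244},{"fingers": 0.6,"linear": [0,0,0],"twist": -0.1244},{"fingers": 0.6,"linear": [0,0,0],"twist": -0.1244}]'

```text
clock: 8.95
eef_pos: [506.5, 358.7, 221.6]
tool_rot: [3.141, 0.001, 2.42]
force: [1.0, -0.3, -1.3]
width: 51.2
gripper_force: 0.0
```

Request:
drive_tool --motion '[{"fingers": 0.6,"linear": [0,0,0],"twist": -0.1244},{"fingers": 0.6,"linear": [0,0,0],"twist": -0.1244},{"fingers": 0.6,"linear": [0,0,0],"twist": -0.1244},{"fingers": 0.6,"linear": [0,0,0],"twist": -0.1244},{"fingers": 0.6,"linear": [0,0,0],"twist": -0.1244}]'

```text
clock: 9.37
eef_pos: [506.5, 358.6, 221.4]
tool_rot: [-3.142, 0.001, 3.042]
force: [0.2, 0.3, -0.3]
width: 51.0
gripper_force: 0.0
```

Request:
drive_tool --motion '[{"fingers": 0.6,"linear": [-0.02,-0.038,0],"twist": -0.1244},{"fingers": 0.6,"linear": [0,-0.022,0],"twist": 0},{"fingers": 0.6,"linear": [0,0,0],"twist": 0}]'

```text
clock: 9.62
eef_pos: [524.1, 290.6, 221.2]
tool_rot: [-3.136, 0.001, -3.131]
force: [-0.3, -0.3, 0.1]
width: 51.3
gripper_force: 0.0
```

Run:
```python
from h import *
st();w=get("wrist")
import pickle;pickle.dump(w,open("w6.pkl","wb"))
o=np.vstack([ortho(w,420,620,220,420,44,3)]);o2=ortho(w,430,490,270,330,20,6)
o2=cv2.copyMakeBorder(o2,0,240,0,0,0);cv2.imwrite("pics/w6.png",np.hstack([o[:600],np.zeros((600,0,3),np.uint8)]));cv2.imwrite("pics/w6b.png",o2[:360])
cv2.imwrite("pics/w6.png",np.hstack([cv2.resize(o,(440,440)),cv2.copyMakeBorder(o2[:360],0,80,0,0,cv2.BORDER_CONSTANT)]))
```

```text
9.62 [524.1 290.6 221.2] [-3.136e+00  1.000e-03 -3.131e+00] F [-0.3 -0.3  0.1] w 51.3 g 0.0 q [-0.53  0.57 -0.05  1.67  0.04  0.9   0.99]
```

View pics/w6.png

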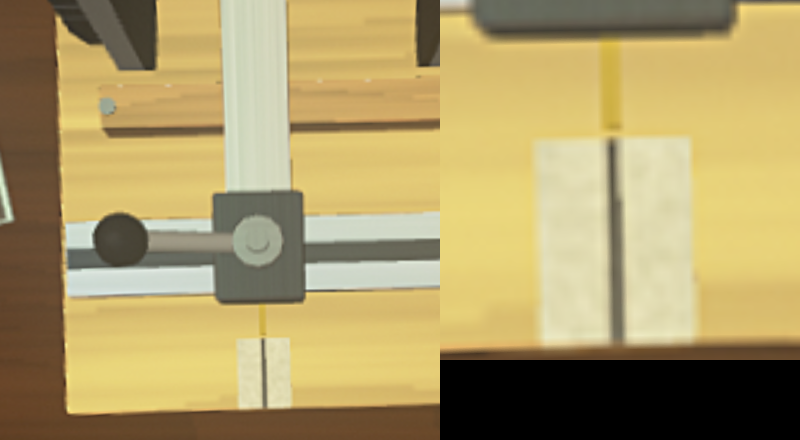

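The lever is clamped and the pointer tip (611,130) is on the line (612,140). Next I go to the battens and refine the jig yaw.

Request:
drive_tool --motion '[{"fingers": 0.6,"linear": [-0.0056,-0.039,0],"twist": 0},{"fingers": 0.6,"linear": [-0.0056,-0.039,0],"twist": 0},{"fingers": 0.6,"linear": [-0.0056,-0.039,0],"twist": 0},{"fingers": 0.6,"linear": [-0.0056,-0.039,0],"twist": 0},{"fingers": 0.6,"linear": [-0.0056,-0.039,0],"twist": 0}]'

```text
clock: 10.08
eef_pos: [553.6, 103.4, 221.5]
tool_rot: [3.141, 0.001, -3.122]
force: [0.5, 0.0, -0.4]
width: 51.1
gripper_force: 0.0
```

Request:
drive_tool --motion '[{"fingers": 0.6,"linear": [-0.0056,-0.039,0],"twist": 0},{"fingers": 0.6,"linear": [-0.0056,-0.039,0],"twist": 0},{"fingers": 0.6,"linear": [-0.0056,-0.039,0],"twist": 0},{"fingers": 0.6,"linear": [-0.0056,-0.039,0],"twist": 0},{"fingers": 0.6,"linear": [-0.0056,-0.039,0],"twist": 0}]'

```text
clock: 10.5
eef_pos: [585.4, -91.2, 221.5]
tool_rot: [3.141, 0.001, -3.122]
force: [-0.0, 0.3, 0.3]
width: 51.3
gripper_force: 0.0
```

Request:
drive_tool --motion '[{"fingers": 0.4,"linear": [-0.0056,-0.039,0],"twist": 0},{"fingers": 0.4,"linear": [-0.0056,-0.039,0],"twist": 0},{"fingers": 0.4,"linear": [-0.0056,-0.039,0],"twist": 0},{"fingers": 0.4,"linear": [-0.0056,-0.039,0],"twist": 0},{"fingers": 0.4,"linear": [-0.0056,-0.039,0],"twist": 0}]'

```text
clock: 10.92
eef_pos: [617.1, -285.8, 221.5]
tool_rot: [3.141, 0.001, -3.122]
force: [1.0, 0.8, 0.3]
width: 33.9
gripper_force: 0.0
```

Request:
drive_tool --motion '[{"fingers": 0.4,"linear": [-0.0056,-0.039,0],"twist": 0},{"fingers": 0.4,"linear": [0,0,0],"twist": 0},{"fingers": 0.4,"linear": [0,0,0],"twist": 0}]'

```text
clock: 11.17
eef_pos: [622.1, -326.8, 220.6]
tool_rot: [-3.14, -0.0, -3.128]
force: [0.0, 0.8, -0.1]
width: 34.1
gripper_force: 0.0
```

Run:
```python
from h import *
import pickle
st();w=get("wrist");pickle.dump(w,open("w7.pkl","wb"))
cv2.imwrite("pics/w7.png",ortho(w,420,690,-500,-110,38,2))
w=pickle.load(open("w6.pkl","rb"))
def yline(x0,x1,y0,y1,z):   # strongest vertical edge (const y) per row
    o=cv2.GaussianBlur(cv2.cvtColor(ortho(w,x0,x1,y0,y1,z,4),cv2.COLOR_BGR2GRAY),(5,5),0).astype(float)
    g=np.abs(np.diff(o,axis=1));c=g.argmax(1);x=x1-np.arange(len(c))/4;y=y1-(c+1)/4
    p=np.polyfit(x-560,y,1)
    for _ in range(3):
        k=abs(np.polyval(p,x-560)-y)<1;p=np.polyfit(x[k]-560,y[k],1)
    return p,k.mean()
def xline(x0,x1,y0,y1,z):
    o=cv2.GaussianBlur(cv2.cvtColor(ortho(w,x0,x1,y0,y1,z,4),cv2.COLOR_BGR2GRAY),(5,5),0).astype(float)
    g=np.abs(np.diff(o,axis=0));r=g.argmax(0);y=y1-np.arange(len(r))/4;x=x1-(r+1)/4
    p=np.polyfit(y-200,x,1)
    for _ in range(3):
        k=abs(np.polyval(p,y-200)-x)<1;p=np.polyfit(y[k]-200,x[k],1)
    return p,k.mean()
print("fence -y edge",yline(540,620,278,298,44));print("fence +y edge",yline(540,620,308,328,44))
print("pencil",yline(436,464,294,310,18))
print("track near edge",xline(478,492,180,270,28));print("board near edge",xline(418,442,150,380,18))
print("bearer1 near",xline(550,570,180,270,34))
```

```text
11.17 [ 622.1 -326.8  220.6] [-3.14  -0.    -3.128] F [ 0.   0.8 -0.1] w 34.1 g 0.0 q [ 0.46  0.72 -0.04  1.36  0.03  1.06  2.  ]
fence -y edge (array([1.87247557e-02, 2.89078130e+02]), np.float64(0.959375))
fence +y edge (array([3.47627296e-02, 3.17801181e+02]), np.float64(1.0))
pencil (array([1.57842385e-02, 3.03572960e+02]), np.float64(0.7946428571428571))
track near edge (array([-7.81125205e-03,  4.90361656e+02]), np.float64(0.7111111111111111))
board near edge (array([-2.65985715e-02,  4.34882232e+02]), np.float64(1.0))
bearer1 near (array([4.13720905e-02, 5.65349306e+02]), np.float64(0.6555555555555556))
```

View pics/w7.png

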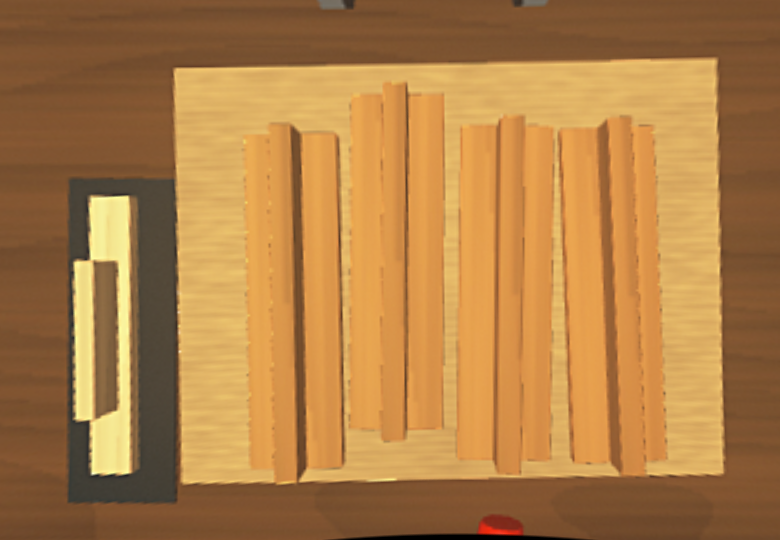

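The ortho view shows four battens, with fin centres at columns of about 284, 395, 511 and 626. The spacer grip is at (84,341) on the mat. I'll pick the batten nearest the jig first.

Request:
drive_tool --motion '[{"fingers": 0.4,"linear": [0.0275,0.0254,0.0],"twist": 0},{"fingers": 0.4,"linear": [0.0275,0.0254,0],"twist": 0},{"fingers": 0.4,"linear": [0.0274,0.0253,0],"twist": 0},{"fingers": 0.4,"linear": [0,0,0.04],"twist": 0},{"fingers": 0.4,"linear": [0,0,0.04],"twist": 0}]'

```text
clock: 11.63
eef_pos: [540.8, -245.5, 144.3]
tool_rot: [-3.14, 0.008, -3.119]
force: [1.3, -1.7, -1.0]
width: 33.9
gripper_force: 0.0
```

Request:
drive_tool --motion '[{"fingers": 0.4,"linear": [0,0,0.04],"twist": 0},{"fingers": 0.4,"linear": [0,0,0.03],"twist": 0},{"fingers": 0.4,"linear": [0,0,0.015],"twist": 0},{"fingers": 0.4,"linear": [0,0,0],"twist": 0},{"fingers": 0.4,"linear": [0,0,0],"twist": 0}]'

```text
clock: 12.05
eef_pos: [539.2, -246.9, 56.2]
tool_rot: [3.14, -0.001, -3.121]
force: [-0.0, 0.9, 1.0]
width: 34.3
gripper_force: 0.0
```

Run:
```python
from h import *
st();w=get("wrist")
import pickle;pickle.dump(w,open("w8.pkl","wb"))
cv2.imwrite("pics/w8.png",cv2.resize(w["color"],(640,480)))
```

```text
12.05 [ 539.2 -246.9   56.2] [ 3.140e+00 -1.000e-03 -3.121e+00] F [-0.   0.9  1. ] w 34.3 g 0.0 q [ 0.41  0.78 -0.04  1.81  0.05  0.55  1.93]
```

View pics/w8.png

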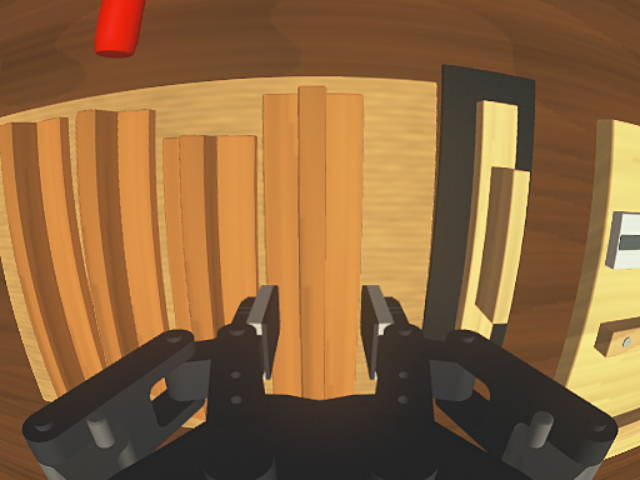

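Request:
drive_tool --motion '[{"fingers": 0.4,"linear": [0,-0.0048,0.01],"twist": 0},{"fingers": 0.4,"linear": [0,0,0.019],"twist": 0},{"fingers": 0.4,"linear": [0,0,0.01],"twist": 0},{"fingers": 0,"linear": [0,0,0],"twist": 0},{"fingers": 0,"linear": [0,0,0],"twist": 0}]'

```text
clock: 12.52
eef_pos: [538.8, -253.9, 17.3]
tool_rot: [3.141, -0.001, -3.124]
force: [-4.4, 2.8, 9.3]
width: 11.4
gripper_force: 35.7
```

Request:
drive_tool --motion '[{"fingers": 0,"linear": [0,0,0],"twist": 0},{"fingers": 0,"linear": [0,0,0],"twist": 0},{"fingers": 0,"linear": [0,0,0],"twist": 0}]'

```text
clock: 12.77
eef_pos: [539.5, -254.3, 18.0]
tool_rot: [-3.141, 0.001, -3.124]
force: [-0.3, 0.6, -0.4]
width: 10.6
gripper_force: 61.0
```

Request:
drive_tool --motion '[{"fingers": 0,"linear": [0,0,-0.03],"twist": 0},{"fingers": 0,"linear": [0,0,-0.035],"twist": 0},{"fingers": 0,"linear": [0,0,-0.035],"twist": 0},{"fingers": 0,"linear": [-0.0073,0.0397,0],"twist": 0},{"fingers": 0,"linear": [-0.0073,0.0397,0],"twist": 0}]'

```text
clock: 13.18
eef_pos: [553.7, -178.0, 120.5]
tool_rot: [-3.138, 0.006, -3.132]
force: [0.5, 1.8, -1.9]
width: 10.3
gripper_force: 61.3
```

Request:
drive_tool --motion '[{"fingers": 0,"linear": [-0.0073,0.0397,0],"twist": 0},{"fingers": 0,"linear": [-0.0073,0.0397,0],"twist": 0},{"fingers": 0,"linear": [-0.0073,0.0397,0],"twist": 0},{"fingers": 0,"linear": [-0.0073,0.0397,0],"twist": 0},{"fingers": 0,"linear": [-0.0073,0.0397,0],"twist": 0}]'

```text
clock: 13.6
eef_pos: [585.4, 26.7, 117.9]
tool_rot: [3.141, 0.001, -3.124]
force: [1.3, -0.3, -1.0]
width: 10.6
gripper_force: 61.3
```

Request:
drive_tool --motion '[{"fingers": 0,"linear": [-0.0073,0.0397,0],"twist": 0},{"fingers": 0,"linear": [-0.0073,0.0397,0],"twist": 0},{"fingers": 0,"linear": [-0.0073,0.0397,0],"twist": 0},{"fingers": 0,"linear": [-0.0073,0.0397,0],"twist": 0},{"fingers": 0,"linear": [-0.0073,0.0397,0],"twist": 0}]'

```text
clock: 14.02
eef_pos: [618.2, 225.9, 117.8]
tool_rot: [3.141, 0.0, -3.124]
force: [0.7, -0.2, -0.7]
width: 10.7
gripper_force: 61.3
```

Request:
drive_tool --motion '[{"fingers": 0,"linear": [-0.0073,0.034,0],"twist": 0},{"fingers": 0,"linear": [0,0,0],"twist": 0},{"fingers": 0,"linear": [0,0,0],"twist": 0},{"fingers": 0,"linear": [0,0,0],"twist": 0}]'

```text
clock: 14.35
eef_pos: [624.7, 257.2, 117.2]
tool_rot: [-3.14, -0.0, -3.124]
force: [0.1, -0.4, -0.3]
width: 10.8
gripper_force: 61.3
```

Run:
```python
from h import *
st();w=get("wrist")
import pickle;pickle.dump(w,open("w9.pkl","wb"))
s=monitor.read_state();z=s["eef_pos"][2]
o1=ortho(w,520,730,180,330,44,2);o2=ortho(w,520,730,180,330,z+21,2)
cv2.imwrite("pics/w9.png",np.hstack([o1,o2]))
```

```text
14.35 [624.7 257.2 117.2] [-3.14  -0.    -3.124] F [ 0.1 -0.4 -0.3] w 10.8 g 61.3 q [-0.45  0.79  0.04  1.54 -0.04  0.81  1.19]
```

View pics/w9.png

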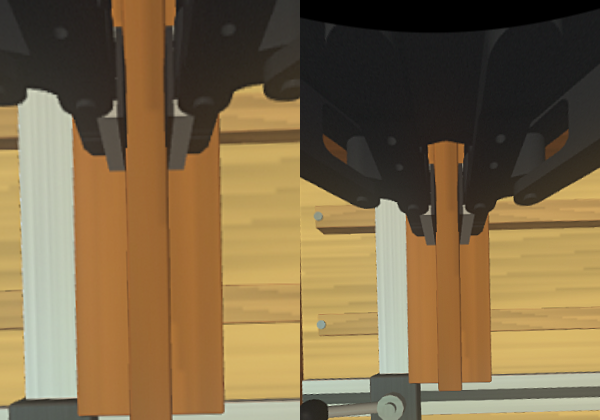

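The batten is held level and centred on the bearers (near end at row 391, so its centre is at x≈624.5). I'll lower it 3 mm short of the straightedge.

Request:
drive_tool --motion '[{"fingers": 0,"linear": [0,0.004,0.02],"twist": -0.003},{"fingers": 0,"linear": [0,0,0.03],"twist": 0},{"fingers": 0,"linear": [0,0,0.015],"twist": 0},{"fingers": 0,"linear": [0,0,0],"twist": 0},{"fingers": 0,"linear": [0,0,0],"twist": 0}]'

```text
clock: 14.82
eef_pos: [624.9, 259.7, 52.0]
tool_rot: [-3.14, -0.001, -3.124]
force: [-0.1, -0.2, -0.5]
width: 10.8
gripper_force: 61.2
```

Request:
drive_tool --motion '[{"fingers": 0,"linear": [0,0,0.002],"twist": 0},{"fingers": 0,"linear": [0,0,0.001],"twist": 0},{"fingers": 0,"linear": [0,0,0],"twist": 0},{"fingers": 0,"linear": [0,0,0],"twist": 0}]'

```text
clock: 15.15
eef_pos: [625.3, 261.9, 50.2]
tool_rot: [3.141, 0.001, -3.121]
force: [-0.1, -0.0, -1.1]
width: 10.7
gripper_force: 61.2
```

Request:
drive_tool --motion '[{"fingers": 0,"linear": [0,0,0.001],"twist": 0},{"fingers": 0,"linear": [0,0,0.001],"twist": 0},{"fingers": 0,"linear": [0,0,0],"twist": 0},{"fingers": 0,"linear": [0,0,0],"twist": 0}]'

```text
clock: 15.48
eef_pos: [625.0, 262.0, 47.4]
tool_rot: [3.141, 0.0, -3.121]
force: [-0.3, 0.5, -0.3]
width: 10.8
gripper_force: 61.5
```

Request:
drive_tool --motion '[{"fingers": 0,"linear": [0,0.001,0],"twist": 0},{"fingers": 0,"linear": [0,0.001,0],"twist": 0},{"fingers": 0,"linear": [0,0,0],"twist": 0},{"fingers": 0,"linear": [0,0,0],"twist": 0}]'

```text
clock: 15.82
eef_pos: [625.0, 263.9, 47.4]
tool_rot: [3.142, 0.0, -3.121]
force: [-0.2, -0.2, 1.2]
width: 10.8
gripper_force: 61.5
```

Request:
drive_tool --motion '[{"fingers": 0,"linear": [0,0.001,0],"twist": 0},{"fingers": 0,"linear": [0,0,0],"twist": 0},{"fingers": 0,"linear": [0,0,0],"twist": 0}]'

```text
clock: 16.07
eef_pos: [625.0, 264.8, 47.5]
tool_rot: [-3.142, 0.0, -3.121]
force: [-1.0, -1.0, 2.6]
width: 10.8
gripper_force: 61.7
```

Request:
drive_tool --motion '[{"fingers": 0,"linear": [0,0.001,0],"twist": 0},{"fingers": 0,"linear": [0,0,0],"twist": 0},{"fingers": 0,"linear": [0,0,0],"twist": 0}]'

```text
clock: 16.32
eef_pos: [625.0, 265.4, 47.5]
tool_rot: [-3.141, 0.0, -3.121]
force: [0.4, -2.5, 4.2]
width: 11.1
gripper_force: 61.8
```

Request:
drive_tool --motion '[{"fingers": 0,"linear": [0,0.001,0],"twist": 0},{"fingers": 0,"linear": [0,0,0],"twist": 0},{"fingers": 0,"linear": [0,0,0],"twist": 0}]'

```text
clock: 16.57
eef_pos: [625.1, 265.6, 47.5]
tool_rot: [-3.14, 0.0, -3.121]
force: [0.4, -5.4, 4.4]
width: 10.6
gripper_force: 62.1
```

Request:
drive_tool --motion '[{"fingers": 0,"linear": [0,-0.001,0],"twist": 0},{"fingers": 0.4,"linear": [0,0,0],"twist": 0},{"fingers": 0.4,"linear": [0,0,0],"twist": 0},{"fingers": 0.4,"linear": [0,0,-0.03],"twist": 0},{"fingers": 0.4,"linear": [0,0,-0.04],"twist": 0}]'

```text
clock: 16.98
eef_pos: [621.0, 266.3, 113.5]
tool_rot: [-3.14, -0.009, -3.12]
force: [0.6, 0.5, 0.3]
width: 34.2
gripper_force: 0.0
```

Request:
drive_tool --motion '[{"fingers": 0.4,"linear": [0.0103,-0.0377,0],"twist": 0},{"fingers": 0.4,"linear": [0.0103,-0.0377,0],"twist": 0},{"fingers": 0.4,"linear": [0.0103,-0.0377,0],"twist": 0},{"fingers": 0.4,"linear": [0.0103,-0.0377,0],"twist": 0},{"fingers": 0.4,"linear": [0.0103,-0.0377,0],"twist": 0}]'

```text
clock: 17.4
eef_pos: [576.4, 76.5, 117.2]
tool_rot: [3.14, 0.0, -3.12]
force: [0.8, -0.6, -0.5]
width: 34.0
gripper_force: 0.0
```

Request:
drive_tool --motion '[{"fingers": 0.4,"linear": [0.0103,-0.0377,0],"twist": 0},{"fingers": 0.4,"linear": [0.0103,-0.0377,0],"twist": 0},{"fingers": 0.4,"linear": [0.0103,-0.0377,0],"twist": 0},{"fingers": 0.4,"linear": [0.0103,-0.0377,0],"twist": 0},{"fingers": 0.4,"linear": [0.0103,-0.0377,0],"twist": 0}]'

```text
clock: 17.82
eef_pos: [529.3, -113.3, 117.1]
tool_rot: [3.14, 0.001, -3.12]
force: [-0.0, -1.1, 0.7]
width: 33.9
gripper_force: 0.0
```

Request:
drive_tool --motion '[{"fingers": 0.4,"linear": [0.0103,-0.0377,0],"twist": 0},{"fingers": 0.4,"linear": [0,0,0],"twist": 0},{"fingers": 0.4,"linear": [0,0,0],"twist": 0},{"fingers": 0.4,"linear": [0,0,0],"twist": 0}]'

```text
clock: 18.15
eef_pos: [520.5, -149.6, 117.1]
tool_rot: [3.14, 0.001, -3.121]
force: [-0.1, 0.7, 0.5]
width: 34.5
gripper_force: 0.0
```

```bash
cat >> h.py <<'E'
def blobs(w,x0,x1,y0,y1,z,lo,hi,amin=300):  # HSV blobs on ortho plane -> world centre,size,angle
    o=ortho(w,x0,x1,y0,y1,z,2);m=cv2.inRange(cv2.cvtColor(o,cv2.COLOR_BGR2HSV),lo,hi)
    m=cv2.morphologyEx(m,cv2.MORPH_OPEN,np.ones((3,3)))
    for c in cv2.findContours(m,cv2.RETR_EXTERNAL,cv2.CHAIN_APPROX_NONE)[0]:
        if cv2.contourArea(c)>amin:
            (a,b),(ww,hh),t=cv2.minAreaRect(c);print("blob",round(x1-b/2,1),round(y1-a/2,1),"size",round(ww/2,1),round(hh/2,1),round(t,1))
E
python3 - <<'E'
from h import *
import pickle
st();w=get("wrist");pickle.dump(w,open("w10.pkl","wb"))
o=ortho(w,430,610,-200,-110,39,2);g=cv2.cvtColor(o,cv2.COLOR_BGR2HSV)
for r in (120,160,200,240):print(r,[tuple(g[r,c]) for c in range(30,150,12)])
old=pickle.load(open("w7.pkl","rb"));oo=cv2.cvtColor(ortho(old,420,690,-500,-110,38,2),cv2.COLOR_BGR2HSV)
print("wood",oo[300,284],oo[300,260],oo[300,370],oo[300,395],"sheet",oo[300,200],"spacer",oo[340,84],oo[340,125],oo[340,105],"mat",oo[340,160],"desk",oo[300,30])
E
```

```text
18.15 [ 520.5 -149.6  117.1] [ 3.140e+00  1.000e-03 -3.121e+00] F [-0.1  0.7  0.5] w 34.5 g 0.0 q [ 0.25  0.63 -0.03  1.93  0.03  0.58  1.79]
120 [(np.uint8(14), np.uint8(152), np.uint8(111)), (np.uint8(16), np.uint8(78), np.uint8(78)), (np.uint8(14), np.uint8(80), np.uint8(80)), (np.uint8(21), np.uint8(121), np.uint8(246)), (np.uint8(23), np.uint8(118), np.uint8(239)), (np.uint8(22), np.uint8(123), np.uint8(237)), (np.uint8(23), np.uint8(118), np.uint8(254)), (np.uint8(14), np.uint8(84), np.uint8(82)), (np.uint8(17), np.uint8(80), np.uint8(80)), (np.uint8(15), np.uint8(98), np.uint8(73))]
160 [(np.uint8(14), np.uint8(154), np.uint8(124)), (np.uint8(17), np.uint8(86), np.uint8(80)), (np.uint8(15), np.uint8(86), np.uint8(83)), (np.uint8(24), np.uint8(114), np.uint8(231)), (np.uint8(23), np.uint8(117), np.uint8(239)), (np.uint8(22), np.uint8(121), np.uint8(238)), (np.uint8(25), np.uint8(115), np.uint8(253)), (np.uint8(16), np.uint8(88), np.uint8(84)), (np.uint8(16), np.uint8(88), np.uint8(84)), (np.uint8(13), np.uint8(110), np.uint8(88))]
200 [(np.uint8(14), np.uint8(157), np.uint8(128
[... 328 characters left out ...]
8(17), np.uint8(88), np.uint8(84)), (np.uint8(14), np.uint8(115), np.uint8(93))]
240 [(np.uint8(13), np.uint8(155), np.uint8(128)), (np.uint8(17), np.uint8(84), np.uint8(79)), (np.uint8(17), np.uint8(87), np.uint8(85)), (np.uint8(19), np.uint8(128), np.uint8(240)), (np.uint8(24), np.uint8(115), np.uint8(242)), (np.uint8(23), np.uint8(120), np.uint8(241)), (np.uint8(23), np.uint8(120), np.uint8(249)), (np.uint8(16), np.uint8(92), np.uint8(86)), (np.uint8(17), np.uint8(89), np.uint8(86)), (np.uint8(15), np.uint8(121), np.uint8(95))]
wood [ 15 167 209] [ 17 165 230] [ 17 169 232] [ 15 170 219] sheet [ 19 140 222] spacer [ 24 112 240] [ 27  98 249] [ 16 131 138] mat [18 80 80] desk [ 14 158 126]
```

Run:
```python
from h import *
import pickle
w=pickle.load(open("w10.pkl","rb"))
for z in(13,39):blobs(w,420,625,-200,-110,z,(15,80,200),(32,145,255))
o=ortho(w,420,610,-200,-100,3,2);m=cv2.inRange(cv2.cvtColor(o,cv2.COLOR_BGR2HSV),(0,0,0),(25,112,100))
for r in range(100,360,40):
    c=np.flatnonzero(m[r]);print("mat x",610-r/2,"y",-100-c.min()/2,-100-c.max()/2)
c=np.flatnonzero(m[:,85]);print("mat xr at y=-142.5",610-c.min()/2,610-c.max()/2)
```

```text
blob 500.8 -192.0 size 125.5 15.0 90.0
blob 519.8 -152.2 size 149.6 21.4 89.7
blob 496.8 -190.2 size 113.5 18.5 90.0
blob 513.0 -152.2 size 134.0 19.2 89.7
mat x 560.0 y -113.0 -184.5
mat x 540.0 y -124.5 -183.0
mat x 520.0 y -124.5 -183.0
mat x 500.0 y -124.5 -183.0
mat x 480.0 y -124.5 -183.0
mat x 460.0 y -124.0 -183.0
mat x 440.0 y -124.0 -183.0
mat xr at y=-142.5 605.5 426.0
```

Request:
drive_tool --motion '[{"fingers": 0.4,"linear": [0,-0.0026,0.035],"twist": 0},{"fingers": 0.4,"linear": [0,0,0.035],"twist": 0},{"fingers": 0.4,"linear": [0,0,0.02],"twist": 0.01},{"fingers": 0.4,"linear": [0,0,0.01],"twist": 0},{"fingers": 0.4,"linear": [0,0,0],"twist": 0}]'

```text
clock: 18.62
eef_pos: [519.2, -151.0, 15.2]
tool_rot: [3.14, -0.004, -3.128]
force: [-0.0, 0.1, 0.0]
width: 34.1
gripper_force: 0.0
```

Request:
drive_tool --motion '[{"fingers": 0,"linear": [0,0,0],"twist": 0},{"fingers": 0,"linear": [0,0,0],"twist": 0},{"fingers": 0,"linear": [0,0,0],"twist": 0},{"fingers": 0,"linear": [0,0,0],"twist": 0},{"fingers": 0,"linear": [0,0,0],"twist": 0}]'

```text
clock: 19.03
eef_pos: [521.0, -153.7, 18.6]
tool_rot: [-3.141, 0.002, -3.131]
force: [-0.3, 1.0, 6.1]
width: 8.6
gripper_force: 61.5
```

Request:
drive_tool --motion '[{"fingers": 0,"linear": [0,0,-0.03],"twist": 0},{"fingers": 0,"linear": [0,0,-0.035],"twist": -0.01},{"fingers": 0,"linear": [0,0,-0.035],"twist": 0},{"fingers": 0,"linear": [-0.0109,0.0378,0],"twist": 0},{"fingers": 0,"linear": [-0.0109,0.0378,0],"twist": 0}]'

```text
clock: 19.45
eef_pos: [542.0, -80.6, 120.4]
tool_rot: [-3.139, 0.006, -3.129]
force: [0.7, 1.6, -1.3]
width: 8.8
gripper_force: 60.7
```

Request:
drive_tool --motion '[{"fingers": 0,"linear": [-0.0109,0.0378,0],"twist": 0},{"fingers": 0,"linear": [-0.0109,0.0378,0],"twist": 0},{"fingers": 0,"linear": [-0.0109,0.0378,0],"twist": 0},{"fingers": 0,"linear": [-0.0109,0.0378,0],"twist": 0},{"fingers": 0,"linear": [-0.0109,0.0378,0],"twist": 0}]'

```text
clock: 19.87
eef_pos: [591.1, 114.3, 117.8]
tool_rot: [3.142, 0.0, -3.121]
force: [0.5, 0.4, -0.4]
width: 8.3
gripper_force: 60.7
```

Request:
drive_tool --motion '[{"fingers": 0,"linear": [-0.0109,0.0378,0],"twist": 0},{"fingers": 0,"linear": [-0.0109,0.0378,0],"twist": 0},{"fingers": 0,"linear": [-0.0109,0.0368,0],"twist": 0},{"fingers": 0,"linear": [0,0,0],"twist": 0},{"fingers": 0,"linear": [0,0,0],"twist": 0}]'

```text
clock: 20.28
eef_pos: [620.7, 229.5, 117.2]
tool_rot: [3.14, 0.0, -3.116]
force: [0.1, -1.8, -0.8]
width: 8.2
gripper_force: 60.7
```

Request:
drive_tool --motion '[{"fingers": 0,"linear": [0,0,0.03],"twist": 0},{"fingers": 0,"linear": [0,0,0.025],"twist": 0},{"fingers": 0,"linear": [0,0,0],"twist": 0},{"fingers": 0,"linear": [0,0,0],"twist": 0},{"fingers": 0,"linear": [0,0,0],"twist": 0}]'

```text
clock: 20.7
eef_pos: [622.2, 224.5, 63.6]
tool_rot: [3.142, 0.001, -3.123]
force: [1.4, -0.1, -0.1]
width: 8.7
gripper_force: 60.7
```

Request:
drive_tool --motion '[{"fingers": 0,"linear": [-0.004,0.001,0.005],"twist": 0},{"fingers": 0,"linear": [0,0,0.005],"twist": 0},{"fingers": 0,"linear": [0,0,0.002],"twist": 0},{"fingers": 0,"linear": [0,0,0.001],"twist": 0},{"fingers": 0,"linear": [0,0,0],"twist": 0}]'

```text
clock: 21.12
eef_pos: [625.4, 226.5, 49.7]
tool_rot: [3.142, 0.0, -3.121]
force: [0.3, -0.3, 1.5]
width: 8.6
gripper_force: 61.0
```

Request:
drive_tool --motion '[{"fingers": 0,"linear": [0,0,0.001],"twist": 0},{"fingers": 0,"linear": [0,0,0],"twist": 0},{"fingers": 0,"linear": [0,0,0],"twist": 0}]'

```text
clock: 21.37
eef_pos: [625.4, 226.5, 49.6]
tool_rot: [3.141, 0.0, -3.121]
force: [-2.7, -0.8, 7.4]
width: 8.5
gripper_force: 61.9
```

Request:
drive_tool --motion '[{"fingers": 0,"linear": [0,0.001,0],"twist": 0},{"fingers": 0,"linear": [0,0.001,0],"twist": 0},{"fingers": 0,"linear": [0,0,0],"twist": 0},{"fingers": 0,"linear": [0,0,0],"twist": 0}]'

```text
clock: 21.7
eef_pos: [625.6, 227.2, 49.6]
tool_rot: [-3.14, 0.001, -3.122]
force: [-1.9, -2.8, 7.7]
width: 8.5
gripper_force: 62.0
```

Request:
drive_tool --motion '[{"fingers": 0,"linear": [0,0.001,-0.0008],"twist": 0},{"fingers": 0,"linear": [0,0,0],"twist": 0},{"fingers": 0,"linear": [0,0,0],"twist": 0}]'

```text
clock: 21.95
eef_pos: [625.6, 229.4, 49.6]
tool_rot: [-3.141, 0.001, -3.121]
force: [-1.4, -1.8, 4.9]
width: 8.1
gripper_force: 61.5
```

Request:
drive_tool --motion '[{"fingers": 0,"linear": [0,0.001,0],"twist": 0},{"fingers": 0,"linear": [0,0,0],"twist": 0},{"fingers": 0,"linear": [0,0,0],"twist": 0}]'

```text
clock: 22.2
eef_pos: [625.6, 229.5, 49.6]
tool_rot: [-3.14, 0.0, -3.121]
force: [-1.4, -4.3, 6.2]
width: 9.1
gripper_force: 61.7
```

Request:
drive_tool --motion '[{"fingers": 0,"linear": [0,0.0007,0],"twist": 0},{"fingers": 0,"linear": [0,0,0],"twist": 0},{"fingers": 0,"linear": [0,0,0],"twist": 0}]'

```text
clock: 22.45
eef_pos: [625.6, 229.5, 49.6]
tool_rot: [-3.139, 0.0, -3.122]
force: [-1.4, -5.0, 7.5]
width: 8.6
gripper_force: 61.8
```

Request:
drive_tool --motion '[{"fingers": 0,"linear": [0,-0.0012,0],"twist": 0},{"fingers": 0.27,"linear": [0,0,0],"twist": 0},{"fingers": 0.27,"linear": [0,0,0],"twist": 0},{"fingers": 0.27,"linear": [0,0,-0.03],"twist": 0},{"fingers": 0.27,"linear": [0,0,-0.04],"twist": 0}]'

```text
clock: 22.87
eef_pos: [621.8, 229.7, 115.4]
tool_rot: [-3.139, -0.009, -3.121]
force: [0.3, 0.2, 0.2]
width: 22.9
gripper_force: 0.0
```

Request:
drive_tool --motion '[{"fingers": 0.27,"linear": [0.001,-0.0397,-0.0075],"twist": 0},{"fingers": 0.4,"linear": [0.001,-0.0397,-0.0075],"twist": 0},{"fingers": 0.4,"linear": [0.001,-0.0397,-0.0075],"twist": 0},{"fingers": 0.4,"linear": [0.001,-0.0397,-0.0075],"twist": 0},{"fingers": 0.4,"linear": [0.001,-0.0397,-0.0075],"twist": 0}]'

```text
clock: 23.28
eef_pos: [623.9, 30.5, 156.7]
tool_rot: [3.141, -0.0, -3.12]
force: [1.1, -0.7, 0.5]
width: 33.9
gripper_force: 0.0
```

Request:
drive_tool --motion '[{"fingers": 0.4,"linear": [0.001,-0.0397,-0.0075],"twist": 0},{"fingers": 0.4,"linear": [0.001,-0.0397,-0.0075],"twist": 0},{"fingers": 0.4,"linear": [0.001,-0.0397,-0.0075],"twist": 0},{"fingers": 0.4,"linear": [0.001,-0.0397,-0.0075],"twist": 0},{"fingers": 0.4,"linear": [0.001,-0.0397,-0.0075],"twist": 0}]'

```text
clock: 23.7
eef_pos: [623.2, -168.3, 194.2]
tool_rot: [3.141, -0.0, -3.121]
force: [0.8, 1.1, -0.1]
width: 34.2
gripper_force: 0.0
```

Request:
drive_tool --motion '[{"fingers": 0.4,"linear": [0.001,-0.0397,-0.0075],"twist": 0},{"fingers": 0.4,"linear": [0.001,-0.0397,-0.0075],"twist": 0},{"fingers": 0.4,"linear": [0.001,-0.0397,-0.0075],"twist": 0},{"fingers": 0.4,"linear": [0.001,-0.0397,-0.0075],"twist": 0}]'

```text
clock: 24.03
eef_pos: [622.5, -327.1, 224.1]
tool_rot: [3.141, 0.0, -3.121]
force: [2.0, 0.1, 0.3]
width: 34.0
gripper_force: 0.0
```

Request:
drive_tool --motion '[{"fingers": 0.4,"linear": [0,0,0],"twist": 0},{"fingers": 0.4,"linear": [0,0,0],"twist": 0},{"fingers": 0.4,"linear": [0,0,0],"twist": 0}]'

```text
clock: 24.28
eef_pos: [622.7, -324.8, 223.3]
tool_rot: [3.139, -0.0, -3.121]
force: [-0.2, 0.2, -0.0]
width: 34.1
gripper_force: 0.0
```

```bash
cat > cmp.py <<'E'
from h import *
import pickle
st();w=get("wrist");pickle.dump(w,open("last.pkl","wb"))
old=pickle.load(open("w7.pkl","rb"))
A=[ortho(i,440,660,-480,-215,38,2).astype(np.float32) for i in (old,w)]
# per batten: template match of the old fin patch (top plane) in the new map
for n,(x,y) in dict(B1=(538.7,-251.8),B2=(559,-307.3),B3=(542.7,-365.2),B4=(541,-422.7)).items():
    r0=int((660-x-95)*2);r1=int((660-x+95)*2);c0=int((-215-y-14)*2);c1=int((-215-y+14)*2)
    r0=max(r0,0);c0=max(c0,0)
    t=A[0][r0:r1,c0:c1];m=cv2.matchTemplate(cv2.copyMakeBorder(A[1],40,40,40,40,cv2.BORDER_REPLICATE),t,cv2.TM_CCOEFF_NORMED)
    _,v,_,l=cv2.minMaxLoc(m);print(n,"dx",(r0-(l[1]-40))/2,"dy",(c0-(l[0]-40))/2,"score",round(v,3))
d=np.abs(A[0]-A[1]).mean(2);print("diff cols(-y, 20mm):",[int(d[:,c:c+40].mean()) for c in range(0,d.shape[1],40)])
cv2.imwrite("pics/last.png",A[1])
E
python3 cmp.py
```

```text
24.28 [ 622.7 -324.8  223.3] [ 3.139 -0.    -3.121] F [-0.2  0.2 -0. ] w 34.1 g 0.0 q [ 0.44  0.72 -0.01  1.36  0.    1.07  2.03]
B1 dx 3.0 dy -159.0 score 0.763
B2 dx 0.0 dy 0.0 score 0.954
B3 dx -1.0 dy 45.5 score 0.563
B4 dx -0.5 dy -3.5 score 0.957
diff cols(-y, 20mm): [2, 16, 30, 11, 3, 2, 9, 14, 11, 8, 14, 5, 2, 0][ WARN:0@0.847] global loadsave.cpp:1063 imwrite_ Unsupported depth image for selected encoder is fallbacked to CV_8U.
```

B2 hasn't moved, but B3 seems to have been knocked. I'll pick B2 now.

Request:
drive_tool --motion '[{"fingers": 0.4,"linear": [0.0315,0.0085,0],"twist": 0},{"fingers": 0.4,"linear": [0.0315,0.0086,0],"twist": 0.0236},{"fingers": 0.4,"linear": [0,0,0.04],"twist": 0},{"fingers": 0.4,"linear": [0,0,0.04],"twist": 0},{"fingers": 0.4,"linear": [0,0,0.04],"twist": 0}]'

```text
clock: 24.75
eef_pos: [560.4, -307.6, 104.2]
tool_rot: [3.142, 0.003, 3.142]
force: [0.6, -0.1, -1.1]
width: 34.0
gripper_force: 0.0
```

Request:
drive_tool --motion '[{"fingers": 0.4,"linear": [0,0,0.03],"twist": 0},{"fingers": 0.4,"linear": [0,0,0.02],"twist": 0},{"fingers": 0.4,"linear": [0,0,0],"twist": 0},{"fingers": 0.4,"linear": [0,0,0],"twist": 0},{"fingers": 0.4,"linear": [0,0,0],"twist": 0}]'

```text
clock: 25.17
eef_pos: [560.7, -309.3, 55.5]
tool_rot: [-3.141, 0.002, 3.14]
force: [-0.2, 0.1, 0.6]
width: 34.5
gripper_force: 0.0
```

Request:
drive_tool --motion '[{"fingers": 0.4,"linear": [0.001,0,0.02],"twist": 0},{"fingers": 0.4,"linear": [0,0,0.012],"twist": 0},{"fingers": 0.4,"linear": [0,0,0.0055],"twist": 0},{"fingers": 0.4,"linear": [0,0,0],"twist": 0},{"fingers": 0.4,"linear": [0,0,0],"twist": 0}]'

```text
clock: 25.58
eef_pos: [558.6, -310.1, 17.1]
tool_rot: [-3.141, 0.0, 3.138]
force: [0.6, -0.6, 0.0]
width: 34.4
gripper_force: 0.0
```

Request:
drive_tool --motion '[{"fingers": 0,"linear": [0,0,0],"twist": 0},{"fingers": 0,"linear": [0,0,0],"twist": 0},{"fingers": 0,"linear": [0,0,0],"twist": 0},{"fingers": 0,"linear": [0,0,0],"twist": 0},{"fingers": 0,"linear": [0,0,0],"twist": 0}]'

```text
clock: 26.0
eef_pos: [559.0, -310.4, 17.7]
tool_rot: [-3.141, 0.002, 3.138]
force: [-0.8, 0.5, 6.5]
width: 11.0
gripper_force: 61.4
```

Request:
drive_tool --motion '[{"fingers": 0,"linear": [0,0,-0.03],"twist": 0},{"fingers": 0,"linear": [0,0,-0.035],"twist": -0.024},{"fingers": 0,"linear": [0,0,-0.035],"twist": 0},{"fingers": 0,"linear": [-0.006,0.0384,0],"twist": 0},{"fingers": 0,"linear": [-0.006,0.0384,0],"twist": 0}]'

```text
clock: 26.42
eef_pos: [569.5, -236.8, 119.3]
tool_rot: [-3.137, 0.005, -3.128]
force: [1.2, 2.2, -2.8]
width: 10.3
gripper_force: 60.6
```

Request:
drive_tool --motion '[{"fingers": 0,"linear": [-0.006,0.0384,0],"twist": 0},{"fingers": 0,"linear": [-0.006,0.0384,0],"twist": 0},{"fingers": 0,"linear": [-0.006,0.0384,0],"twist": 0},{"fingers": 0,"linear": [-0.006,0.0384,0],"twist": 0},{"fingers": 0,"linear": [-0.006,0.0384,0],"twist": 0}]'

```text
clock: 26.83
eef_pos: [594.3, -38.7, 116.5]
tool_rot: [-3.142, -0.0, -3.121]
force: [0.7, 1.5, -1.2]
width: 10.5
gripper_force: 60.5
```

Request:
drive_tool --motion '[{"fingers": 0,"linear": [-0.006,0.0384,0],"twist": 0},{"fingers": 0,"linear": [-0.006,0.0384,0],"twist": 0},{"fingers": 0,"linear": [-0.006,0.0384,0],"twist": 0},{"fingers": 0,"linear": [-0.006,0.0384,0],"twist": 0},{"fingers": 0,"linear": [-0.006,0.0384,0],"twist": 0}]'

```text
clock: 27.25
eef_pos: [620.3, 153.9, 116.4]
tool_rot: [-3.141, -0.001, -3.121]
force: [0.8, -0.3, -1.0]
width: 10.8
gripper_force: 60.5
```

Request:
drive_tool --motion '[{"fingers": 0,"linear": [-0.006,0.0376,0],"twist": 0},{"fingers": 0,"linear": [0,0,0],"twist": 0},{"fingers": 0,"linear": [0,0,0],"twist": 0},{"fingers": 0,"linear": [0,0,0],"twist": 0},{"fingers": 0,"linear": [0,0,0],"twist": 0}]'

```text
clock: 27.67
eef_pos: [625.8, 187.4, 116.3]
tool_rot: [-3.14, -0.001, -3.123]
force: [0.6, -1.0, -0.4]
width: 10.6
gripper_force: 60.6
```

Request:
drive_tool --motion '[{"fingers": 0,"linear": [-0.001,0.002,0.02],"twist": 0},{"fingers": 0,"linear": [0,0,0.03],"twist": 0},{"fingers": 0,"linear": [0,0,0.013],"twist": 0},{"fingers": 0,"linear": [0,0,0.002],"twist": 0},{"fingers": 0,"linear": [0,0,0],"twist": 0}]'

```text
clock: 28.08
eef_pos: [626.3, 190.3, 50.8]
tool_rot: [-3.14, -0.002, -3.123]
force: [0.6, 0.9, -1.2]
width: 10.7
gripper_force: 60.5
```

Request:
drive_tool --motion '[{"fingers": 0,"linear": [0,0,0.001],"twist": 0},{"fingers": 0,"linear": [0,0,0.0007],"twist": 0},{"fingers": 0,"linear": [0,0,0],"twist": 0},{"fingers": 0,"linear": [0,0,0],"twist": 0},{"fingers": 0,"linear": [0,0,0],"twist": 0}]'

```text
clock: 28.5
eef_pos: [627.2, 192.1, 50.6]
tool_rot: [3.141, 0.001, -3.121]
force: [0.0, 0.1, -1.3]
width: 10.8
gripper_force: 60.5
```

Request:
drive_tool --motion '[{"fingers": 0,"linear": [0,-0.0005,0.0015],"twist": 0},{"fingers": 0,"linear": [0,0,0.001],"twist": 0},{"fingers": 0,"linear": [0,0,0],"twist": 0},{"fingers": 0,"linear": [0,0,0],"twist": 0},{"fingers": 0,"linear": [0,0,0],"twist": 0}]'

```text
clock: 28.92
eef_pos: [626.9, 191.3, 47.7]
tool_rot: [3.142, 0.0, -3.121]
force: [-0.6, -0.2, 2.4]
width: 10.6
gripper_force: 60.9
```

Request:
drive_tool --motion '[{"fingers": 0,"linear": [0,0,0.0005],"twist": 0},{"fingers": 0,"linear": [0,0,0],"twist": 0},{"fingers": 0,"linear": [0,0,0],"twist": 0}]'

```text
clock: 29.17
eef_pos: [627.0, 191.3, 47.7]
tool_rot: [3.142, 0.0, -3.121]
force: [-2.4, -1.2, 6.3]
width: 10.6
gripper_force: 61.7
```

Request:
drive_tool --motion '[{"fingers": 0,"linear": [0,0.001,0],"twist": 0},{"fingers": 0,"linear": [0,0,0],"twist": 0},{"fingers": 0,"linear": [0,0,0],"twist": 0}]'

```text
clock: 29.42
eef_pos: [627.0, 191.4, 47.7]
tool_rot: [-3.141, 0.0, -3.121]
force: [-2.1, -2.6, 5.8]
width: 10.8
gripper_force: 61.7
```

Request:
drive_tool --motion '[{"fingers": 0,"linear": [0,0.001,0],"twist": 0},{"fingers": 0,"linear": [0,0,0],"twist": 0},{"fingers": 0,"linear": [0,0,0],"twist": 0}]'

```text
clock: 29.67
eef_pos: [627.1, 191.8, 47.7]
tool_rot: [-3.14, 0.0, -3.122]
force: [-1.1, -3.4, 7.2]
width: 10.8
gripper_force: 61.6
```

Friction is holding the batten, so I'll lift slightly and continue the push.

Request:
drive_tool --motion '[{"fingers": 0,"linear": [0,0,-0.001],"twist": 0},{"fingers": 0,"linear": [0,0,0],"twist": 0},{"fingers": 0,"linear": [0,0,0],"twist": 0}]'

```text
clock: 29.92
eef_pos: [626.7, 193.4, 47.7]
tool_rot: [-3.142, -0.0, -3.121]
force: [-1.0, -1.0, -0.3]
width: 10.2
gripper_force: 60.8
```

Request:
drive_tool --motion '[{"fingers": 0,"linear": [0,0.001,0],"twist": 0},{"fingers": 0,"linear": [0,0,0],"twist": 0},{"fingers": 0,"linear": [0,0,0],"twist": 0}]'

```text
clock: 30.17
eef_pos: [626.8, 193.5, 47.7]
tool_rot: [-3.141, -0.0, -3.121]
force: [-0.3, -3.6, 0.0]
width: 11.0
gripper_force: 60.7
```

Request:
drive_tool --motion '[{"fingers": 0,"linear": [0,0.0007,0],"twist": 0},{"fingers": 0,"linear": [0,0,0],"twist": 0},{"fingers": 0,"linear": [0,0,0],"twist": 0}]'

```text
clock: 30.42
eef_pos: [627.0, 193.7, 47.8]
tool_rot: [-3.14, 0.0, -3.121]
force: [0.8, -5.7, 0.2]
width: 10.9
gripper_force: 60.7
```

Request:
drive_tool --motion '[{"fingers": 0,"linear": [0,-0.0012,0],"twist": 0},{"fingers": 0.27,"linear": [0,0,0],"twist": 0},{"fingers": 0.27,"linear": [0,0,0],"twist": 0},{"fingers": 0.27,"linear": [0,0,-0.02],"twist": 0},{"fingers": 0.27,"linear": [0,0,-0.025],"twist": 0}]'

```text
clock: 30.83
eef_pos: [624.6, 195.2, 91.3]
tool_rot: [3.141, -0.005, -3.12]
force: [0.9, -0.3, 1.1]
width: 23.2
gripper_force: 0.0
```

Request:
drive_tool --motion '[{"fingers": 0.27,"linear": [0,0.018,0],"twist": 0},{"fingers": 0.27,"linear": [0.0005,0.0185,0],"twist": 0},{"fingers": 0.27,"linear": [0,0,0],"twist": 0},{"fingers": 0.27,"linear": [0,0,0],"twist": 0},{"fingers": 0.27,"linear": [0,0,0],"twist": 0}]'

```text
clock: 31.25
eef_pos: [625.1, 230.6, 92.7]
tool_rot: [3.142, -0.001, -3.12]
force: [-0.0, 0.0, -0.5]
width: 23.3
gripper_force: 0.0
```

Request:
drive_tool --motion '[{"fingers": 0.27,"linear": [0,-0.001,0.015],"twist": 0},{"fingers": 0.27,"linear": [0,0,0.015],"twist": 0},{"fingers": 0.27,"linear": [0,0,0.011],"twist": 0},{"fingers": 0.27,"linear": [0,0,0],"twist": 0},{"fingers": 0.27,"linear": [0,0,0],"twist": 0}]'

```text
clock: 31.67
eef_pos: [625.1, 228.5, 51.1]
tool_rot: [-3.141, -0.002, -3.122]
force: [0.0, -0.4, -0.5]
width: 23.1
gripper_force: 0.0
```

Request:
drive_tool --motion '[{"fingers": 0,"linear": [0,0,0],"twist": 0},{"fingers": 0,"linear": [0,0,0],"twist": 0},{"fingers": 0,"linear": [0,0,0],"twist": 0},{"fingers": 0,"linear": [0,0,0],"twist": 0}]'

```text
clock: 32.0
eef_pos: [626.1, 229.3, 52.6]
tool_rot: [3.141, 0.001, -3.121]
force: [0.3, -0.2, 0.7]
width: 8.1
gripper_force: 62.0
```

Request:
drive_tool --motion '[{"fingers": 0,"linear": [0,0,-0.006],"twist": 0},{"fingers": 0,"linear": [0,0,-0.008],"twist": 0},{"fingers": 0,"linear": [0,0,-0.018],"twist": 0},{"fingers": 0,"linear": [0,0,-0.02],"twist": 0},{"fingers": 0,"linear": [0,0,0],"twist": 0}]'

```text
clock: 32.42
eef_pos: [628.5, 230.5, 108.8]
tool_rot: [3.139, 0.007, -3.121]
force: [0.6, -0.7, 0.2]
width: 8.3
gripper_force: 61.9
```

Request:
drive_tool --motion '[{"fingers": 0,"linear": [0,-0.025,0],"twist": 0},{"fingers": 0,"linear": [0,-0.025,0],"twist": 0},{"fingers": 0,"linear": [0,-0.0245,0],"twist": 0},{"fingers": 0,"linear": [0,0,0],"twist": 0},{"fingers": 0,"linear": [0,0,0],"twist": 0}]'

```text
clock: 32.83
eef_pos: [627.5, 152.3, 104.2]
tool_rot: [-3.141, 0.0, -3.125]
force: [-0.2, 1.0, 0.7]
width: 8.4
gripper_force: 61.8
```

Request:
drive_tool --motion '[{"fingers": 0,"linear": [0,0,0.02],"twist": 0},{"fingers": 0,"linear": [0,0,0.015],"twist": 0},{"fingers": 0,"linear": [0,0,0],"twist": 0},{"fingers": 0,"linear": [0,0,0],"twist": 0},{"fingers": 0,"linear": [0,0,0],"twist": 0}]'

```text
clock: 33.25
eef_pos: [627.5, 156.0, 69.5]
tool_rot: [3.141, 0.001, -3.12]
force: [-0.7, -0.2, 0.3]
width: 8.1
gripper_force: 61.8
```

Request:
drive_tool --motion '[{"fingers": 0,"linear": [0,-0.001,0.008],"twist": 0},{"fingers": 0,"linear": [0,0,0.006],"twist": 0},{"fingers": 0,"linear": [0,0,0.002],"twist": 0},{"fingers": 0,"linear": [0,0,0],"twist": 0},{"fingers": 0,"linear": [0,0,0],"twist": 0}]'

```text
clock: 33.67
eef_pos: [627.1, 153.8, 52.8]
tool_rot: [3.142, -0.0, -3.121]
force: [-0.1, -0.3, -0.4]
width: 8.8
gripper_force: 61.9
```

Request:
drive_tool --motion '[{"fingers": 0,"linear": [0,0,0.0005],"twist": 0},{"fingers": 0,"linear": [0,0,0],"twist": 0},{"fingers": 0,"linear": [0,0,0],"twist": 0}]'

```text
clock: 33.92
eef_pos: [627.2, 153.9, 52.6]
tool_rot: [3.141, 0.0, -3.121]
force: [-0.7, 0.2, 0.6]
width: 8.1
gripper_force: 62.0
```

Request:
drive_tool --motion '[{"fingers": 0,"linear": [0,0.001,0],"twist": 0},{"fingers": 0,"linear": [0,0,0],"twist": 0},{"fingers": 0,"linear": [0,0,0],"twist": 0}]'

```text
clock: 34.17
eef_pos: [627.3, 154.6, 52.6]
tool_rot: [-3.141, 0.0, -3.121]
force: [-1.2, -1.1, 2.0]
width: 8.6
gripper_force: 62.1
```

Request:
drive_tool --motion '[{"fingers": 0,"linear": [0,0.001,0],"twist": 0},{"fingers": 0,"linear": [0,0,0],"twist": 0},{"fingers": 0,"linear": [0,0,0],"twist": 0}]'

```text
clock: 34.42
eef_pos: [627.3, 155.7, 52.6]
tool_rot: [-3.141, 0.0, -3.121]
force: [0.1, -2.0, 1.7]
width: 8.5
gripper_force: 62.3
```

Request:
drive_tool --motion '[{"fingers": 0,"linear": [0,0.001,0],"twist": 0},{"fingers": 0,"linear": [0,0,0],"twist": 0},{"fingers": 0,"linear": [0,0,0],"twist": 0}]'

```text
clock: 34.67
eef_pos: [627.3, 156.8, 52.5]
tool_rot: [-3.142, 0.0, -3.121]
force: [0.2, -1.7, 1.8]
width: 8.3
gripper_force: 62.4
```

Request:
drive_tool --motion '[{"fingers": 0,"linear": [0,0.001,0],"twist": 0},{"fingers": 0,"linear": [0,0,0],"twist": 0},{"fingers": 0,"linear": [0,0,0],"twist": 0}]'

```text
clock: 34.92
eef_pos: [627.2, 157.6, 52.5]
tool_rot: [-3.141, 0.0, -3.121]
force: [0.4, -2.2, 4.6]
width: 8.2
gripper_force: 62.5
```

Request:
drive_tool --motion '[{"fingers": 0,"linear": [0,0.0005,0],"twist": 0},{"fingers": 0,"linear": [0,0,0],"twist": 0},{"fingers": 0,"linear": [0,0,0],"twist": 0}]'

```text
clock: 35.17
eef_pos: [627.2, 158.0, 52.5]
tool_rot: [-3.141, 0.0, -3.121]
force: [0.5, -3.0, 4.2]
width: 8.4
gripper_force: 62.6
```

Request:
drive_tool --motion '[{"fingers": 0,"linear": [0,-0.001,0],"twist": 0},{"fingers": 0.27,"linear": [0,0,0],"twist": 0},{"fingers": 0.27,"linear": [0,0,0],"twist": 0},{"fingers": 0.27,"linear": [0,0,-0.03],"twist": 0},{"fingers": 0.27,"linear": [0,0,-0.04],"twist": 0}]'

```text
clock: 35.58
eef_pos: [623.2, 157.7, 118.8]
tool_rot: [-3.14, -0.01, -3.12]
force: [0.5, -0.4, 0.7]
width: 22.8
gripper_force: 0.0
```

Request:
drive_tool --motion '[{"fingers": 0.27,"linear": [0.0012,-0.0402,-0.0085],"twist": 0},{"fingers": 0.4,"linear": [0.0012,-0.0402,-0.0085],"twist": 0},{"fingers": 0.4,"linear": [0.0012,-0.0402,-0.0085],"twist": 0},{"fingers": 0.4,"linear": [0.0012,-0.0402,-0.0085],"twist": 0},{"fingers": 0.4,"linear": [0.0012,-0.0402,-0.0085],"twist": 0}]'

```text
clock: 36.0
eef_pos: [624.6, -44.3, 164.9]
tool_rot: [3.14, -0.001, -3.12]
force: [1.0, -0.9, 0.2]
width: 34.2
gripper_force: 0.0
```

Request:
drive_tool --motion '[{"fingers": 0.4,"linear": [0.0012,-0.0402,-0.0085],"twist": 0},{"fingers": 0.4,"linear": [0.0012,-0.0402,-0.0085],"twist": 0},{"fingers": 0.4,"linear": [0.0012,-0.0402,-0.0085],"twist": 0},{"fingers": 0.4,"linear": [0.0012,-0.0402,-0.0085],"twist": 0},{"fingers": 0.4,"linear": [0.0012,-0.0402,-0.0085],"twist": 0}]'

```text
clock: 36.42
eef_pos: [623.1, -245.5, 207.3]
tool_rot: [3.14, -0.0, -3.12]
force: [0.7, -0.2, 0.5]
width: 34.2
gripper_force: 0.0
```

Request:
drive_tool --motion '[{"fingers": 0.4,"linear": [0.0012,-0.0402,-0.0085],"twist": 0},{"fingers": 0.4,"linear": [0.0012,-0.0402,-0.0085],"twist": 0},{"fingers": 0.4,"linear": [0,0,0],"twist": 0},{"fingers": 0.4,"linear": [0,0,0],"twist": 0},{"fingers": 0.4,"linear": [0,0,0],"twist": 0}]'

```text
clock: 36.83
eef_pos: [622.7, -323.7, 223.4]
tool_rot: [3.139, -0.001, -3.12]
force: [0.1, 1.2, -0.9]
width: 34.1
gripper_force: 0.0
```

```bash
python3 cmp.py 2>/dev/null
python3 - <<'E'
from h import *
import pickle
w=pickle.load(open("last.pkl","rb"));o=ortho(w,420,690,-500,-230,38,2)
cv2.imwrite("pics/w11.png",o)
E
```

```text
36.83 [ 622.7 -323.7  223.4] [ 3.139e+00 -1.000e-03 -3.120e+00] F [ 0.1  1.2 -0.9] w 34.1 g 0.0 q [ 0.42  0.72  0.03  1.36 -0.03  1.07  2.05]
B1 dx 3.0 dy -159.0 score 0.767
B2 dx -12.5 dy -106.0 score 0.458
B3 dx 0.0 dy -59.0 score 0.472
B4 dx 0.0 dy -3.5 score 0.958
diff cols(-y, 20mm): [2, 17, 30, 16, 23, 14, 9, 14, 11, 8, 14, 5, 2, 0]
```

View pics/w11.png

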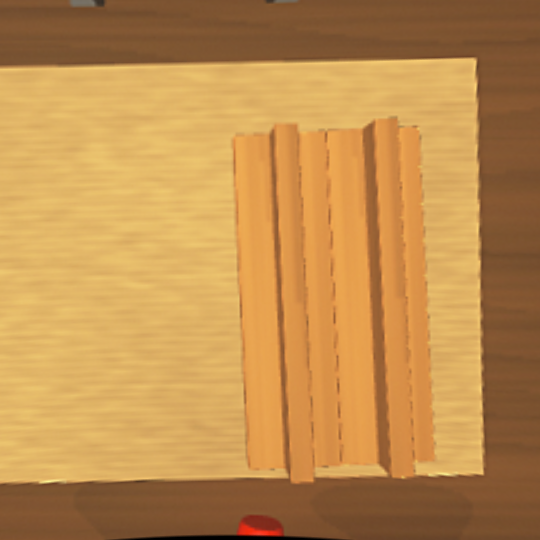

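B3's fin runs from (286,125) to (303,482), so it was knocked against B4, whose fin runs from (387,118) to (402,476). I'll pick B3 at its new pose.

Request:
drive_tool --motion '[{"fingers": 0.4,"linear": [0.0284,-0.018,0],"twist": 0},{"fingers": 0.4,"linear": [0.0284,-0.018,0],"twist": 0},{"fingers": 0.4,"linear": [0.0284,-0.018,0],"twist": -0.026},{"fingers": 0.4,"linear": [0,0,0.04],"twist": 0},{"fingers": 0.4,"linear": [0,0,0.04],"twist": 0}]'

```text
clock: 37.3
eef_pos: [539.0, -382.5, 146.5]
tool_rot: [-3.137, 0.005, -3.096]
force: [0.5, 0.8, -0.8]
width: 34.1
gripper_force: 0.0
```

Request:
drive_tool --motion '[{"fingers": 0.4,"linear": [0,0,0.04],"twist": 0},{"fingers": 0.4,"linear": [0,0,0.045],"twist": 0},{"fingers": 0.4,"linear": [0,0,0],"twist": 0},{"fingers": 0.4,"linear": [0,0,0],"twist": 0},{"fingers": 0.4,"linear": [0,0,0],"twist": 0}]'

```text
clock: 37.72
eef_pos: [540.5, -380.6, 64.8]
tool_rot: [-3.14, 0.003, -3.093]
force: [0.5, -0.0, 1.0]
width: 33.9
gripper_force: 0.0
```

Request:
drive_tool --motion '[{"fingers": 0.4,"linear": [0.001,0.001,0.02],"twist": 0},{"fingers": 0.4,"linear": [0,0,0.018],"twist": 0},{"fingers": 0.4,"linear": [0,0,0.009],"twist": 0},{"fingers": 0.4,"linear": [0,0,0],"twist": 0},{"fingers": 0.4,"linear": [0,0,0],"twist": 0}]'

```text
clock: 38.13
eef_pos: [538.9, -380.6, 17.8]
tool_rot: [-3.14, 0.002, -3.094]
force: [-0.8, -0.2, 0.5]
width: 34.2
gripper_force: 0.0
```

Request:
drive_tool --motion '[{"fingers": 0,"linear": [0,0,0],"twist": 0},{"fingers": 0,"linear": [0,0,0],"twist": 0},{"fingers": 0,"linear": [0,0,0],"twist": 0},{"fingers": 0,"linear": [0,0,0],"twist": 0},{"fingers": 0,"linear": [0,0,0],"twist": 0}]'

```text
clock: 38.55
eef_pos: [538.9, -380.5, 17.8]
tool_rot: [-3.14, 0.003, -3.095]
force: [0.3, 0.9, 6.8]
width: 10.7
gripper_force: 61.3
```

Request:
drive_tool --motion '[{"fingers": 0,"linear": [0,0,-0.03],"twist": 0},{"fingers": 0,"linear": [0,0,-0.035],"twist": 0.026},{"fingers": 0,"linear": [0,0,-0.035],"twist": 0},{"fingers": 0,"linear": [-0.0077,0.0382,0],"twist": 0},{"fingers": 0,"linear": [-0.0077,0.0382,0],"twist": 0}]'

```text
clock: 38.97
eef_pos: [552.2, -307.5, 119.3]
tool_rot: [-3.136, 0.006, -3.127]
force: [1.1, 2.0, -1.7]
width: 11.1
gripper_force: 60.1
```

Request:
drive_tool --motion '[{"fingers": 0,"linear": [-0.0077,0.0382,0],"twist": 0},{"fingers": 0,"linear": [-0.0077,0.0382,0],"twist": 0},{"fingers": 0,"linear": [-0.0077,0.0382,0],"twist": 0},{"fingers": 0,"linear": [-0.0077,0.0382,0],"twist": 0},{"fingers": 0,"linear": [-0.0077,0.0382,0],"twist": 0}]'

```text
clock: 39.38
eef_pos: [586.2, -109.9, 116.4]
tool_rot: [-3.141, 0.001, -3.121]
force: [0.5, 0.1, -1.7]
width: 10.4
gripper_force: 60.1
```

Request:
drive_tool --motion '[{"fingers": 0,"linear": [-0.0077,0.0382,0],"twist": 0},{"fingers": 0,"linear": [-0.0077,0.0382,0],"twist": 0},{"fingers": 0,"linear": [-0.0077,0.0382,0],"twist": 0},{"fingers": 0,"linear": [-0.0077,0.0382,0],"twist": 0},{"fingers": 0,"linear": [-0.0077,0.0382,0],"twist": 0}]'

```text
clock: 39.8
eef_pos: [620.7, 82.1, 116.4]
tool_rot: [3.142, 0.001, -3.121]
force: [0.5, -0.1, -0.7]
width: 10.8
gripper_force: 60.1
```

Request:
drive_tool --motion '[{"fingers": 0,"linear": [-0.0077,0.037,0],"twist": 0},{"fingers": 0,"linear": [0,0,0],"twist": 0},{"fingers": 0,"linear": [0,0,0],"twist": 0},{"fingers": 0,"linear": [0,0,0],"twist": 0},{"fingers": 0,"linear": [0,0,0],"twist": 0}]'

```text
clock: 40.22
eef_pos: [627.3, 115.0, 116.0]
tool_rot: [-3.14, -0.0, -3.123]
force: [-0.3, -0.7, -1.2]
width: 11.1
gripper_force: 60.1
```

Request:
drive_tool --motion '[{"fingers": 0,"linear": [0,0,0.025],"twist": 0},{"fingers": 0,"linear": [0,0,0.025],"twist": 0},{"fingers": 0,"linear": [0,0,0],"twist": 0},{"fingers": 0,"linear": [0,0,0],"twist": 0},{"fingers": 0,"linear": [0,0,0],"twist": 0}]'

```text
clock: 40.63
eef_pos: [628.1, 116.1, 66.8]
tool_rot: [-3.141, 0.001, -3.123]
force: [-0.3, -0.1, -0.9]
width: 10.5
gripper_force: 60.0
```

Request:
drive_tool --motion '[{"fingers": 0,"linear": [0,0.002,0.008],"twist": 0},{"fingers": 0,"linear": [0,0,0.008],"twist": 0},{"fingers": 0,"linear": [0,0,0.002],"twist": 0},{"fingers": 0,"linear": [0,0,0],"twist": 0},{"fingers": 0,"linear": [0,0,0],"twist": 0}]'

```text
clock: 41.05
eef_pos: [627.3, 119.6, 47.8]
tool_rot: [3.141, 0.0, -3.12]
force: [-0.3, 0.4, -0.2]
width: 10.3
gripper_force: 60.2
```

Request:
drive_tool --motion '[{"fingers": 0,"linear": [0,0,0.001],"twist": 0},{"fingers": 0,"linear": [0,0,0],"twist": 0},{"fingers": 0,"linear": [0,0,0],"twist": 0}]'

```text
clock: 41.3
eef_pos: [627.3, 119.6, 47.8]
tool_rot: [3.141, 0.0, -3.121]
force: [-2.0, 0.2, 6.9]
width: 10.5
gripper_force: 61.2
```

Request:
drive_tool --motion '[{"fingers": 0,"linear": [0,0.001,0],"twist": 0},{"fingers": 0,"linear": [0,0,0],"twist": 0},{"fingers": 0,"linear": [0,0,0],"twist": 0}]'

```text
clock: 41.55
eef_pos: [627.4, 119.6, 47.7]
tool_rot: [-3.141, 0.0, -3.121]
force: [-3.0, -0.5, 6.7]
width: 10.3
gripper_force: 61.2
```

Request:
drive_tool --motion '[{"fingers": 0,"linear": [0,0,-0.001],"twist": 0},{"fingers": 0,"linear": [0,0,0],"twist": 0},{"fingers": 0,"linear": [0,0,0],"twist": 0}]'

```text
clock: 41.8
eef_pos: [627.4, 120.3, 47.8]
tool_rot: [-3.142, 0.0, -3.121]
force: [-0.5, 1.0, 1.8]
width: 10.2
gripper_force: 60.5
```

Request:
drive_tool --motion '[{"fingers": 0,"linear": [0,0.001,0],"twist": 0},{"fingers": 0,"linear": [0,0,0],"twist": 0},{"fingers": 0,"linear": [0,0,0],"twist": 0}]'

```text
clock: 42.05
eef_pos: [627.5, 121.2, 47.8]
tool_rot: [-3.141, 0.0, -3.121]
force: [-0.1, -0.2, 0.3]
width: 11.1
gripper_force: 60.4
```

Request:
drive_tool --motion '[{"fingers": 0,"linear": [0,0.0008,0],"twist": 0},{"fingers": 0,"linear": [0,0,0],"twist": 0},{"fingers": 0,"linear": [0,0,0],"twist": 0}]'

```text
clock: 42.3
eef_pos: [627.5, 122.0, 47.8]
tool_rot: [-3.141, 0.0, -3.121]
force: [-0.3, -0.9, 0.8]
width: 10.6
gripper_force: 60.4
```

Request:
drive_tool --motion '[{"fingers": 0,"linear": [0,0.0005,0],"twist": 0},{"fingers": 0,"linear": [0,0,0],"twist": 0},{"fingers": 0,"linear": [0,0,0],"twist": 0}]'

```text
clock: 42.55
eef_pos: [627.4, 122.2, 47.8]
tool_rot: [-3.141, 0.0, -3.121]
force: [0.5, -1.9, 1.8]
width: 10.5
gripper_force: 60.4
```

Request:
drive_tool --motion '[{"fingers": 0,"linear": [0,-0.0005,0],"twist": 0},{"fingers": 0.27,"linear": [0,0,0],"twist": 0},{"fingers": 0.27,"linear": [0,0,0],"twist": 0},{"fingers": 0.27,"linear": [0,0,-0.02],"twist": 0},{"fingers": 0.27,"linear": [0,0,-0.025],"twist": 0}]'

```text
clock: 42.97
eef_pos: [624.8, 122.5, 90.8]
tool_rot: [-3.141, -0.006, -3.12]
force: [1.4, 0.1, 1.1]
width: 22.9
gripper_force: 0.0
```

Request:
drive_tool --motion '[{"fingers": 0.27,"linear": [0,0.018,0],"twist": 0},{"fingers": 0.27,"linear": [0.0005,0.018,0],"twist": 0},{"fingers": 0.27,"linear": [0,0,0],"twist": 0},{"fingers": 0.27,"linear": [0,0,0],"twist": 0},{"fingers": 0.27,"linear": [0,0,0],"twist": 0}]'

```text
clock: 43.38
eef_pos: [625.5, 157.5, 92.3]
tool_rot: [-3.141, -0.001, -3.121]
force: [-0.6, -0.3, 0.0]
width: 22.8
gripper_force: 0.0
```

Request:
drive_tool --motion '[{"fingers": 0.27,"linear": [-0.001,0.0005,0.015],"twist": 0},{"fingers": 0.27,"linear": [0,0,0.015],"twist": 0},{"fingers": 0.27,"linear": [0,0,0.01],"twist": 0},{"fingers": 0.27,"linear": [0,0,0],"twist": 0},{"fingers": 0.27,"linear": [0,0,0],"twist": 0}]'

```text
clock: 43.8
eef_pos: [626.5, 157.6, 52.0]
tool_rot: [-3.141, -0.002, -3.122]
force: [-1.2, 0.2, 0.4]
width: 23.0
gripper_force: 0.0
```

Request:
drive_tool --motion '[{"fingers": 0,"linear": [0,0,0],"twist": 0},{"fingers": 0,"linear": [0,0,0],"twist": 0},{"fingers": 0,"linear": [0,0,0],"twist": 0},{"fingers": 0,"linear": [0,0,0],"twist": 0}]'

```text
clock: 44.13
eef_pos: [627.6, 158.3, 53.5]
tool_rot: [-3.141, 0.001, -3.121]
force: [0.3, -0.9, 2.8]
width: 7.8
gripper_force: 62.1
```

Request:
drive_tool --motion '[{"fingers": 0,"linear": [0,0,-0.006],"twist": 0},{"fingers": 0,"linear": [0,0,-0.008],"twist": 0},{"fingers": 0,"linear": [0,0,-0.018],"twist": 0},{"fingers": 0,"linear": [0,0,-0.02],"twist": 0},{"fingers": 0,"linear": [0,0,0],"twist": 0}]'

```text
clock: 44.55
eef_pos: [629.9, 159.6, 109.3]
tool_rot: [3.139, 0.007, -3.121]
force: [1.4, -0.1, 0.2]
width: 8.3
gripper_force: 61.9
```

Request:
drive_tool --motion '[{"fingers": 0,"linear": [-0.0005,-0.025,0],"twist": 0},{"fingers": 0,"linear": [0,-0.025,0],"twist": 0},{"fingers": 0,"linear": [0,-0.0245,0],"twist": 0},{"fingers": 0,"linear": [0,0,0],"twist": 0},{"fingers": 0,"linear": [0,0,0],"twist": 0}]'

```text
clock: 44.97
eef_pos: [629.2, 81.8, 104.9]
tool_rot: [-3.141, 0.0, -3.124]
force: [0.4, 0.4, -0.4]
width: 8.0
gripper_force: 61.9
```

Request:
drive_tool --motion '[{"fingers": 0,"linear": [0,0,0.02],"twist": 0},{"fingers": 0,"linear": [0,0,0.015],"twist": 0},{"fingers": 0,"linear": [0,0,0],"twist": 0},{"fingers": 0,"linear": [0,0,0],"twist": 0},{"fingers": 0,"linear": [0,0,0],"twist": 0}]'

```text
clock: 45.38
eef_pos: [629.5, 85.2, 70.3]
tool_rot: [3.141, 0.001, -3.12]
force: [-1.2, 0.6, -0.7]
width: 8.7
gripper_force: 61.9
```

Request:
drive_tool --motion '[{"fingers": 0,"linear": [0,-0.0015,0.008],"twist": 0},{"fingers": 0,"linear": [0,0,0.006],"twist": 0},{"fingers": 0,"linear": [0,0,0.002],"twist": 0},{"fingers": 0,"linear": [0,0,0],"twist": 0},{"fingers": 0,"linear": [0,0,0],"twist": 0}]'

```text
clock: 45.8
eef_pos: [629.0, 82.6, 53.6]
tool_rot: [3.142, -0.0, -3.121]
force: [-0.9, -0.2, -0.7]
width: 8.4
gripper_force: 62.0
```

Request:
drive_tool --motion '[{"fingers": 0,"linear": [0,0,0.0007],"twist": 0},{"fingers": 0,"linear": [0,0,0],"twist": 0},{"fingers": 0,"linear": [0,0,0],"twist": 0}]'

```text
clock: 46.05
eef_pos: [629.1, 82.6, 53.5]
tool_rot: [3.142, 0.0, -3.121]
force: [-1.2, -1.2, 4.8]
width: 8.5
gripper_force: 62.5
```

Request:
drive_tool --motion '[{"fingers": 0,"linear": [0,0.001,0],"twist": 0},{"fingers": 0,"linear": [0,0,0],"twist": 0},{"fingers": 0,"linear": [0,0,0],"twist": 0}]'

```text
clock: 46.3
eef_pos: [629.2, 82.8, 53.4]
tool_rot: [-3.141, 0.0, -3.121]
force: [-1.1, -1.7, 6.3]
width: 8.3
gripper_force: 62.6
```

Request:
drive_tool --motion '[{"fingers": 0,"linear": [0,0.001,0],"twist": 0},{"fingers": 0,"linear": [0,0,0],"twist": 0},{"fingers": 0,"linear": [0,0,0],"twist": 0}]'

```text
clock: 46.55
eef_pos: [629.4, 83.6, 53.4]
tool_rot: [-3.14, 0.001, -3.121]
force: [-1.8, -2.9, 5.9]
width: 8.8
gripper_force: 62.7
```

Request:
drive_tool --motion '[{"fingers": 0,"linear": [0,0.001,-0.0008],"twist": 0},{"fingers": 0,"linear": [0,0,0],"twist": 0},{"fingers": 0,"linear": [0,0,0],"twist": 0}]'

```text
clock: 46.8
eef_pos: [628.9, 86.2, 53.5]
tool_rot: [3.141, -0.0, -3.12]
force: [-0.8, 0.1, -1.1]
width: 8.3
gripper_force: 61.9
```

Request:
drive_tool --motion '[{"fingers": 0,"linear": [0,0.0005,0],"twist": 0},{"fingers": 0,"linear": [0,0,0],"twist": 0},{"fingers": 0,"linear": [0,0,0],"twist": 0}]'

```text
clock: 47.05
eef_pos: [628.8, 86.4, 53.6]
tool_rot: [3.141, -0.0, -3.121]
force: [-0.9, -0.4, -0.5]
width: 8.4
gripper_force: 61.9
```

Request:
drive_tool --motion '[{"fingers": 0,"linear": [0,0.0005,0],"twist": 0},{"fingers": 0,"linear": [0,0,0],"twist": 0},{"fingers": 0,"linear": [0,0,0],"twist": 0}]'

```text
clock: 47.3
eef_pos: [628.9, 86.6, 53.7]
tool_rot: [-3.142, -0.0, -3.121]
force: [-0.2, -0.7, -0.4]
width: 8.5
gripper_force: 61.9
```

Request:
drive_tool --motion '[{"fingers": 0.27,"linear": [0,0,0],"twist": 0},{"fingers": 0.27,"linear": [0,0,0],"twist": 0},{"fingers": 0.27,"linear": [0,0,0],"twist": 0},{"fingers": 0.27,"linear": [0,0,-0.03],"twist": 0},{"fingers": 0.27,"linear": [0,0,-0.04],"twist": 0}]'

```text
clock: 47.72
eef_pos: [625.9, 86.4, 121.1]
tool_rot: [-3.141, -0.008, -3.121]
force: [-0.1, 0.6, 0.2]
width: 23.0
gripper_force: 0.0
```

Request:
drive_tool --motion '[{"fingers": 0.27,"linear": [0.0014,-0.0405,-0.0097],"twist": 0},{"fingers": 0.4,"linear": [0.0014,-0.0405,-0.0097],"twist": 0},{"fingers": 0.4,"linear": [0.0014,-0.0405,-0.0097],"twist": 0},{"fingers": 0.4,"linear": [0.0014,-0.0405,-0.0097],"twist": 0},{"fingers": 0.4,"linear": [0.0014,-0.0405,-0.0097],"twist": 0}]'

```text
clock: 48.13
eef_pos: [625.9, -117.7, 173.1]
tool_rot: [-3.142, 0.0, -3.12]
force: [1.2, -0.0, 0.3]
width: 33.9
gripper_force: 0.0
```

Request:
drive_tool --motion '[{"fingers": 0.4,"linear": [0.0014,-0.0405,-0.0097],"twist": 0},{"fingers": 0.4,"linear": [0.0014,-0.0405,-0.0097],"twist": 0},{"fingers": 0.4,"linear": [0.0014,-0.0405,-0.0097],"twist": 0},{"fingers": 0.4,"linear": [0.0014,-0.0405,-0.0097],"twist": 0},{"fingers": 0.4,"linear": [0.0014,-0.0405,-0.0097],"twist": 0}]'

```text
clock: 48.55
eef_pos: [623.0, -320.5, 221.6]
tool_rot: [3.142, 0.0, -3.121]
force: [0.8, -0.3, 0.4]
width: 34.1
gripper_force: 0.0
```

Request:
drive_tool --motion '[{"fingers": 0.4,"linear": [0,0,0],"twist": 0},{"fingers": 0.4,"linear": [0,0,0],"twist": 0},{"fingers": 0.4,"linear": [0,0,0],"twist": 0},{"fingers": 0.4,"linear": [0,0,0],"twist": 0}]'

```text
clock: 48.88
eef_pos: [623.8, -316.1, 220.3]
tool_rot: [3.14, -0.0, -3.118]
force: [-0.7, 1.1, 0.3]
width: 34.2
gripper_force: 0.0
```

Run:
```python
from h import *
import pickle
st();w=get("wrist");old=pickle.load(open("last.pkl","rb"));pickle.dump(w,open("last2.pkl","wb"))
a,b=[ortho(i,430,650,-480,-380,38,2) for i in(old,w)]
t=a[20:420,60:140]   # B4 fin region (y -410..-450)
m=cv2.matchTemplate(cv2.copyMakeBorder(b,40,40,40,40,cv2.BORDER_REPLICATE),t,cv2.TM_CCOEFF_NORMED);_,v,_,l=cv2.minMaxLoc(m)
print("dx",(20-(l[1]-40))/2,"dy",(60-(l[0]-40))/2,v)
blobs(w,430,660,-490,-380,14,(10,155,140),(18,255,255),2000);blobs(old,430,660,-490,-401,14,(10,155,140),(18,255,255),2000)
```

```text
48.88 [ 623.8 -316.1  220.3] [ 3.14  -0.    -3.118] F [-0.7  1.1  0.3] w 34.2 g 0.0 q [ 0.39  0.72  0.07  1.37 -0.06  1.06  2.07]
dx 0.0 dy -3.5 0.9718559384346008
blob 538.8 -430.1 size 193.8 52.1 87.4
blob 539.5 -428.5 size 193.0 55.0 90.0
```

Request:
drive_tool --motion '[{"fingers": 0.5,"linear": [0.0213,-0.0284,0],"twist": 0},{"fingers": 0.5,"linear": [0.0213,-0.0284,0],"twist": 0},{"fingers": 0.5,"linear": [0.0213,-0.0284,0],"twist": 0},{"fingers": 0.5,"linear": [0.0211,-0.0283,0],"twist": -0.021},{"fingers": 0.5,"linear": [0,0,0.04],"twist": 0}]'

```text
clock: 49.35
eef_pos: [538.5, -445.6, 188.7]
tool_rot: [-3.125, 0.007, -3.107]
force: [0.5, -3.4, 0.7]
width: 42.9
gripper_force: 0.0
```

Request:
drive_tool --motion '[{"fingers": 0.5,"linear": [0,0,0.04],"twist": 0},{"fingers": 0.5,"linear": [0,0,0.04],"twist": 0},{"fingers": 0.5,"linear": [0,0,0.03],"twist": 0},{"fingers": 0.5,"linear": [0,0,0],"twist": 0},{"fingers": 0.5,"linear": [0,0,0],"twist": 0}]'

```text
clock: 49.77
eef_pos: [540.6, -431.6, 69.4]
tool_rot: [3.139, -0.003, -3.098]
force: [0.6, 0.7, 0.6]
width: 42.8
gripper_force: 0.0
```

Request:
drive_tool --motion '[{"fingers": 0.5,"linear": [0,0,0],"twist": 0},{"fingers": 0.5,"linear": [0,0,0],"twist": 0}]'

```text
clock: 49.93
eef_pos: [542.8, -434.7, 73.9]
tool_rot: [-3.138, 0.004, -3.099]
force: [0.1, -0.0, 0.5]
width: 42.6
gripper_force: 0.0
```

Run:
```python
from h import *
s=st();w=get("wrist")
# fin top edges near fingers: gradient profile across y at x rows between camera and fingers, plane z=38
o=cv2.GaussianBlur(cv2.cvtColor(ortho(w,460,520,-480,-390,38,4),cv2.COLOR_BGR2GRAY),(1,9),0).astype(float)
for r in(20,80,140,200):
    g=np.abs(np.diff(cv2.blur(o[r:r+12],(3,12))[6]));k=np.argsort(-g)[:8];print("x",515-r/4-1.5+3,sorted([(round(-390-c/4,1),int(g[c])) for c in k]))
blobs(w,430,530,-490,-380,14,(10,155,140),(18,255,255),2000)
```

```text
49.93 [ 542.8 -434.7   73.9] [-3.138  0.004 -3.099] F [ 0.1 -0.   0.5] w 42.6 g 0.0 q [ 0.61  0.87  0.05  1.5  -0.06  0.77  2.29]
x 511.5 [(np.float64(-478.0), 12), (np.float64(-477.8), 24), (np.float64(-477.5), 25), (np.float64(-477.2), 17), (np.float64(-455.0), 12), (np.float64(-454.8), 9), (np.float64(-438.5), 16), (np.float64(-438.2), 17)]
x 496.5 [(np.float64(-478.2), 10), (np.float64(-478.0), 19), (np.float64(-477.8), 27), (np.float64(-477.5), 24), (np.float64(-477.2), 12), (np.float64(-439.2), 9), (np.float64(-439.0), 14), (np.float64(-438.2), 10)]
x 481.5 [(np.float64(-478.5), 14), (np.float64(-478.2), 18), (np.float64(-478.0), 20), (np.float64(-477.8), 17), (np.float64(-477.5), 10), (np.float64(-439.8), 14), (np.float64(-439.5), 14), (np.float64(-427.0), 9)]
x 466.5 [(np.float64(-478.8), 13), (np.float64(-478.5), 19), (np.float64(-478.2), 24), (np.float64(-478.0), 17), (np.float64(-457.0), 13), (np.float64(-456.8), 12), (np.float64(-440.5), 11), (np.float64(-439.5), 10)]
blob 489.4 -433.3 size 83.6 50.1 87.3
```

Request:
drive_tool --motion '[{"fingers": 0.5,"linear": [0.001,0.0035,0.02],"twist": 0},{"fingers": 0.5,"linear": [0,0,0.02],"twist": 0},{"fingers": 0.5,"linear": [0,0,0.01],"twist": 0},{"fingers": 0.5,"linear": [0,0,0],"twist": 0},{"fingers": 0.5,"linear": [0,0,0],"twist": 0}]'

```text
clock: 50.4
eef_pos: [540.0, -430.7, 21.6]
tool_rot: [-3.141, 0.001, -3.1]
force: [0.3, -0.5, 0.7]
width: 43.0
gripper_force: 0.0
```

Request:
drive_tool --motion '[{"fingers": 0.5,"linear": [0,0,0.004],"twist": 0},{"fingers": 0.5,"linear": [0,0,0],"twist": 0},{"fingers": 0.5,"linear": [0,0,0],"twist": 0}]'

```text
clock: 50.65
eef_pos: [540.0, -430.7, 17.6]
tool_rot: [-3.141, 0.001, -3.1]
force: [0.7, 0.5, 0.4]
width: 42.5
gripper_force: 0.0
```

Request:
drive_tool --motion '[{"fingers": 0,"linear": [0,0,0],"twist": 0},{"fingers": 0,"linear": [0,0,0],"twist": 0},{"fingers": 0,"linear": [0,0,0],"twist": 0},{"fingers": 0,"linear": [0,0,0],"twist": 0},{"fingers": 0,"linear": [0,0,0],"twist": 0}]'

```text
clock: 51.07
eef_pos: [539.9, -430.6, 17.4]
tool_rot: [-3.141, 0.001, -3.1]
force: [-0.2, 0.1, 3.3]
width: 10.5
gripper_force: 62.3
```

Request:
drive_tool --motion '[{"fingers": 0,"linear": [0,0,-0.03],"twist": 0},{"fingers": 0,"linear": [0,0,-0.035],"twist": 0.021},{"fingers": 0,"linear": [0,0,-0.035],"twist": 0},{"fingers": 0,"linear": [-0.0082,0.0397,0],"twist": 0},{"fingers": 0,"linear": [-0.0082,0.0397,0],"twist": 0}]'

```text
clock: 51.48
eef_pos: [554.3, -354.6, 119.4]
tool_rot: [-3.136, 0.004, -3.127]
force: [1.4, 1.6, -1.5]
width: 10.5
gripper_force: 61.7
```

Request:
drive_tool --motion '[{"fingers": 0,"linear": [-0.0082,0.0397,0],"twist": 0},{"fingers": 0,"linear": [-0.0082,0.0397,0],"twist": 0},{"fingers": 0,"linear": [-0.0082,0.0397,0],"twist": 0},{"fingers": 0,"linear": [-0.0082,0.0397,0],"twist": 0},{"fingers": 0,"linear": [-0.0082,0.0397,0],"twist": 0}]'

```text
clock: 51.9
eef_pos: [590.9, -149.3, 116.5]
tool_rot: [3.141, -0.001, -3.121]
force: [0.9, 0.1, -1.1]
width: 10.4
gripper_force: 61.7
```

Request:
drive_tool --motion '[{"fingers": 0,"linear": [-0.0082,0.0397,0],"twist": 0},{"fingers": 0,"linear": [-0.0082,0.0397,0],"twist": 0},{"fingers": 0,"linear": [-0.0082,0.0397,0],"twist": 0},{"fingers": 0,"linear": [-0.0082,0.0397,0],"twist": 0},{"fingers": 0,"linear": [-0.0082,0.0387,0],"twist": 0}]'

```text
clock: 52.32
eef_pos: [627.7, 49.4, 116.4]
tool_rot: [3.141, -0.001, -3.12]
force: [1.2, -0.2, -0.7]
width: 10.5
gripper_force: 61.7
```

Request:
drive_tool --motion '[{"fingers": 0,"linear": [0,0,0],"twist": 0},{"fingers": 0,"linear": [0,0,0],"twist": 0},{"fingers": 0,"linear": [0,0,0.025],"twist": 0},{"fingers": 0,"linear": [0,0,0.025],"twist": 0},{"fingers": 0,"linear": [0,0,0],"twist": 0}]'

```text
clock: 52.73
eef_pos: [624.1, 45.1, 62.4]
tool_rot: [-3.14, -0.009, -3.122]
force: [-1.7, -0.6, -1.7]
width: 10.9
gripper_force: 61.6
```

Request:
drive_tool --motion '[{"fingers": 0,"linear": [0,0,0],"twist": 0},{"fingers": 0,"linear": [0,0,0],"twist": 0}]'

```text
clock: 52.9
eef_pos: [628.6, 45.8, 67.6]
tool_rot: [-3.141, 0.001, -3.122]
force: [0.1, -0.5, -0.8]
width: 10.7
gripper_force: 61.6
```

Request:
drive_tool --motion '[{"fingers": 0,"linear": [0,0.002,0.008],"twist": 0},{"fingers": 0,"linear": [0,0,0.008],"twist": 0},{"fingers": 0,"linear": [0,0,0.0035],"twist": 0},{"fingers": 0,"linear": [0,0,0],"twist": 0},{"fingers": 0,"linear": [0,0,0],"twist": 0}]'

```text
clock: 53.32
eef_pos: [628.2, 49.1, 47.4]
tool_rot: [3.141, 0.0, -3.121]
force: [-0.5, 0.2, -0.2]
width: 10.5
gripper_force: 61.8
```

Request:
drive_tool --motion '[{"fingers": 0,"linear": [0,0,0.0005],"twist": 0},{"fingers": 0,"linear": [0,0,0],"twist": 0},{"fingers": 0,"linear": [0,0,0],"twist": 0}]'

```text
clock: 53.57
eef_pos: [628.1, 49.1, 47.3]
tool_rot: [3.141, 0.0, -3.121]
force: [-1.8, 0.6, 5.0]
width: 10.7
gripper_force: 62.5
```

Request:
drive_tool --motion '[{"fingers": 0,"linear": [0,0.0005,-0.0007],"twist": 0},{"fingers": 0,"linear": [0,0,0],"twist": 0},{"fingers": 0,"linear": [0,0,0],"twist": 0}]'

```text
clock: 53.82
eef_pos: [628.1, 49.6, 47.4]
tool_rot: [3.142, 0.0, -3.121]
force: [0.7, 0.4, -0.0]
width: 10.6
gripper_force: 62.0
```

Request:
drive_tool --motion '[{"fingers": 0,"linear": [0,0.0007,0],"twist": 0},{"fingers": 0,"linear": [0,0,0],"twist": 0},{"fingers": 0,"linear": [0,0,0],"twist": 0}]'

```text
clock: 54.07
eef_pos: [628.1, 50.1, 47.4]
tool_rot: [-3.141, 0.0, -3.121]
force: [-0.4, -1.0, -1.1]
width: 10.6
gripper_force: 61.8
```

Request:
drive_tool --motion '[{"fingers": 0,"linear": [0,0.0005,0],"twist": 0},{"fingers": 0,"linear": [0,0,0],"twist": 0},{"fingers": 0,"linear": [0,0,0],"twist": 0}]'

```text
clock: 54.32
eef_pos: [628.0, 50.7, 47.4]
tool_rot: [-3.142, -0.0, -3.121]
force: [-0.1, -0.4, -0.6]
width: 10.7
gripper_force: 61.7
```

Request:
drive_tool --motion '[{"fingers": 0,"linear": [0,0.0005,0],"twist": 0},{"fingers": 0,"linear": [0,0,0],"twist": 0},{"fingers": 0,"linear": [0,0,0],"twist": 0}]'

```text
clock: 54.57
eef_pos: [627.9, 51.1, 47.4]
tool_rot: [-3.141, -0.0, -3.121]
force: [0.5, -0.1, -1.5]
width: 11.1
gripper_force: 61.7
```

Request:
drive_tool --motion '[{"fingers": 0.27,"linear": [0,0,0],"twist": 0},{"fingers": 0.27,"linear": [0,0,0],"twist": 0},{"fingers": 0.27,"linear": [0,0,0],"twist": 0},{"fingers": 0.27,"linear": [0,0,-0.02],"twist": 0},{"fingers": 0.27,"linear": [0,0,-0.025],"twist": 0}]'

```text
clock: 54.98
eef_pos: [626.2, 51.4, 91.1]
tool_rot: [-3.141, -0.005, -3.121]
force: [1.6, 0.9, -0.1]
width: 22.9
gripper_force: 0.0
```

Request:
drive_tool --motion '[{"fingers": 0.27,"linear": [0,0.018,0],"twist": 0},{"fingers": 0.27,"linear": [0,0.018,0],"twist": 0},{"fingers": 0.27,"linear": [0,0,0],"twist": 0},{"fingers": 0.27,"linear": [0,0,0],"twist": 0},{"fingers": 0.27,"linear": [0,0,0],"twist": 0}]'

```text
clock: 55.4
eef_pos: [627.1, 86.5, 92.4]
tool_rot: [-3.141, -0.0, -3.121]
force: [0.0, -0.2, -0.0]
width: 23.2
gripper_force: 0.0
```

Request:
drive_tool --motion '[{"fingers": 0.27,"linear": [-0.001,0.0,0.015],"twist": 0},{"fingers": 0.27,"linear": [0,0,0.015],"twist": 0},{"fingers": 0.27,"linear": [0,0,0.01],"twist": 0},{"fingers": 0.27,"linear": [0,0,0],"twist": 0},{"fingers": 0.27,"linear": [0,0,0],"twist": 0}]'

```text
clock: 55.82
eef_pos: [627.8, 86.2, 51.9]
tool_rot: [-3.141, -0.002, -3.122]
force: [-0.8, 0.3, -0.4]
width: 23.3
gripper_force: 0.0
```

Request:
drive_tool --motion '[{"fingers": 0,"linear": [0,0,0],"twist": 0},{"fingers": 0,"linear": [0,0,0],"twist": 0},{"fingers": 0,"linear": [0,0,0],"twist": 0},{"fingers": 0,"linear": [0,0,0],"twist": 0}]'

```text
clock: 56.15
eef_pos: [628.8, 87.1, 53.2]
tool_rot: [-3.141, 0.001, -3.121]
force: [0.4, -0.3, 1.4]
width: 8.4
gripper_force: 61.9
```

Request:
drive_tool --motion '[{"fingers": 0,"linear": [0,0,-0.006],"twist": 0},{"fingers": 0,"linear": [0,0,-0.008],"twist": 0},{"fingers": 0,"linear": [0,0,-0.02],"twist": 0},{"fingers": 0,"linear": [0,0,-0.03],"twist": 0},{"fingers": 0,"linear": [0,0,0],"twist": 0}]'

```text
clock: 56.57
eef_pos: [632.1, 87.8, 122.5]
tool_rot: [3.14, 0.01, -3.121]
force: [1.0, -0.3, 0.1]
width: 8.4
gripper_force: 61.8
```

Request:
drive_tool --motion '[{"fingers": 0,"linear": [0.0164,-0.034,0],"twist": 0},{"fingers": 0,"linear": [0.0164,-0.034,0],"twist": 0},{"fingers": 0,"linear": [0.0164,-0.034,0],"twist": 0},{"fingers": 0,"linear": [0.0164,-0.034,0],"twist": 0},{"fingers": 0,"linear": [0.0164,-0.034,0],"twist": 0}]'

```text
clock: 56.98
eef_pos: [549.3, -85.6, 117.3]
tool_rot: [-3.141, 0.001, -3.12]
force: [0.9, 0.2, -0.3]
width: 8.2
gripper_force: 61.8
```

Request:
drive_tool --motion '[{"fingers": 0,"linear": [0.0163,-0.034,0],"twist": 0},{"fingers": 0,"linear": [0.0163,-0.034,0],"twist": 0.02},{"fingers": 0,"linear": [0,0,0],"twist": 0},{"fingers": 0,"linear": [0,0,0],"twist": 0},{"fingers": 0,"linear": [0,0,0],"twist": 0}]'

```text
clock: 57.4
eef_pos: [519.3, -152.6, 117.1]
tool_rot: [3.141, 0.001, -3.141]
force: [0.5, 0.9, -0.6]
width: 7.9
gripper_force: 61.8
```

Request:
drive_tool --motion '[{"fingers": 0,"linear": [0,0,0.035],"twist": 0},{"fingers": 0,"linear": [0,0,0.035],"twist": 0},{"fingers": 0,"linear": [0,0,0.01],"twist": 0},{"fingers": 0,"linear": [0,0,0],"twist": 0},{"fingers": 0,"linear": [0,0,0],"twist": 0}]'

```text
clock: 57.82
eef_pos: [519.2, -152.0, 36.7]
tool_rot: [3.141, -0.0, -3.139]
force: [-0.1, 0.7, 0.7]
width: 8.2
gripper_force: 61.8
```

Request:
drive_tool --motion '[{"fingers": 0,"linear": [0,-0.0015,0.008],"twist": 0},{"fingers": 0,"linear": [0,0,0.004],"twist": 0},{"fingers": 0,"linear": [0,0,0.002],"twist": 0},{"fingers": 0,"linear": [0,0,0],"twist": 0},{"fingers": 0,"linear": [0,0,0],"twist": 0}]'

```text
clock: 58.23
eef_pos: [518.9, -154.7, 22.9]
tool_rot: [-3.142, 0.001, -3.141]
force: [-0.4, 0.8, -0.1]
width: 8.6
gripper_force: 61.8
```

Request:
drive_tool --motion '[{"fingers": 0,"linear": [0,0,0.001],"twist": 0},{"fingers": 0,"linear": [0,0,0],"twist": 0},{"fingers": 0,"linear": [0,0,0],"twist": 0}]'

```text
clock: 58.48
eef_pos: [519.0, -154.7, 22.1]
tool_rot: [-3.141, 0.001, -3.141]
force: [-0.0, 0.3, 4.6]
width: 8.6
gripper_force: 62.5
```

Request:
drive_tool --motion '[{"fingers": 0.4,"linear": [0,0,0],"twist": 0},{"fingers": 0.4,"linear": [0,0,0],"twist": 0},{"fingers": 0.4,"linear": [0,0,0],"twist": 0},{"fingers": 0.4,"linear": [0,0,-0.04],"twist": 0},{"fingers": 0.4,"linear": [0,0,-0.04],"twist": 0}]'

```text
clock: 58.9
eef_pos: [516.0, -153.9, 99.3]
tool_rot: [3.14, -0.008, -3.141]
force: [1.0, -0.5, 1.7]
width: 34.1
gripper_force: 0.0
```

Request:
drive_tool --motion '[{"fingers": 0.4,"linear": [0,0,-0.04],"twist": 0},{"fingers": 0.4,"linear": [0,0,-0.04],"twist": 0},{"fingers": 0.4,"linear": [0,0,-0.04],"twist": 0},{"fingers": 0.4,"linear": [-0.019,0.035,0],"twist": 0},{"fingers": 0.4,"linear": [-0.019,0.035,0],"twist": 0}]'

```text
clock: 59.32
eef_pos: [558.1, -87.1, 224.9]
tool_rot: [-3.139, 0.006, 3.136]
force: [1.7, 1.5, -0.9]
width: 34.2
gripper_force: 0.0
```

Request:
drive_tool --motion '[{"fingers": 0.4,"linear": [-0.019,0.035,0],"twist": 0},{"fingers": 0.4,"linear": [-0.019,0.035,0],"twist": 0},{"fingers": 0.4,"linear": [-0.019,0.035,0],"twist": 0},{"fingers": 0.4,"linear": [-0.019,0.035,0],"twist": 0},{"fingers": 0.4,"linear": [-0.019,0.035,0],"twist": 0}]'

```text
clock: 59.73
eef_pos: [651.8, 92.4, 221.3]
tool_rot: [-3.141, -0.001, -3.141]
force: [0.8, 0.2, -0.2]
width: 34.0
gripper_force: 0.0
```

Request:
drive_tool --motion '[{"fingers": 0.4,"linear": [-0.019,0.035,0],"twist": 0},{"fingers": 0.4,"linear": [-0.019,0.035,0],"twist": -0.02},{"fingers": 0.4,"linear": [0,0,0],"twist": 0},{"fingers": 0.4,"linear": [0,0,0],"twist": 0},{"fingers": 0.4,"linear": [0,0,0],"twist": 0}]'

```text
clock: 60.15
eef_pos: [688.9, 159.9, 220.7]
tool_rot: [-3.14, -0.001, -3.121]
force: [-0.2, -0.3, 0.4]
width: 34.0
gripper_force: 0.0
```

Run:
```python
from h import *
import pickle
st();w=get("wrist");pickle.dump(w,open("fin.pkl","wb"));t=get("top")
o=ortho(w,420,740,0,340,68,1.6);p=ortho(t,420,620,-230,0,10,1.2)
h=max(o.shape[0],p.shape[0]);pad=lambda a:cv2.copyMakeBorder(a,0,h-a.shape[0],0,0,cv2.BORDER_CONSTANT)
v=np.hstack([pad(o),pad(p)]);print(o.shape,v.shape);cv2.imwrite("pics/fin.png",v)
```

```text
60.15 [688.9 159.9 220.7] [-3.140e+00 -1.000e-03 -3.121e+00] F [-0.2 -0.3  0.4] w 34.0 g 0.0 q [-0.33  0.73  0.12  1.35 -0.09  1.07  1.39]
(512, 544, 3) (512, 820, 3)
```

View pics/fin.png

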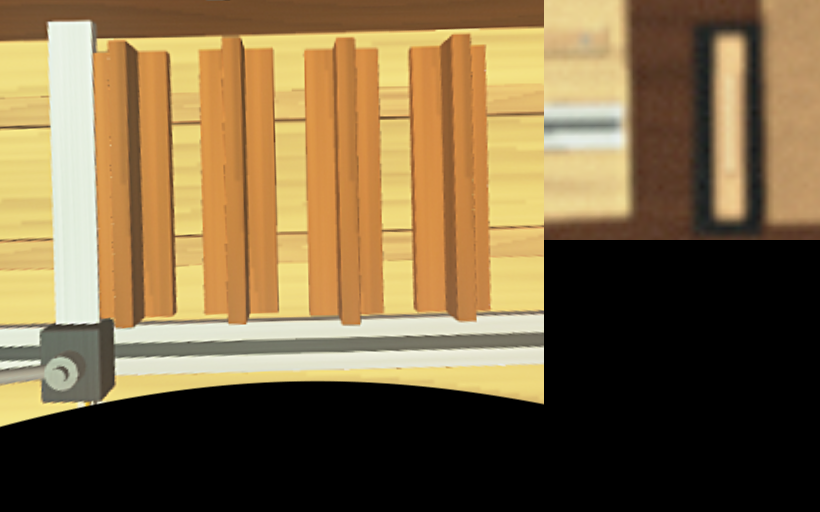

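The final view shows four square battens with fins at columns 119, 232, 345 and 459, an even pitch of about 71.5 mm. The first is tight to the straightedge, the spacer is on its mat, and the lever is clamped. I'm handing in.

```bash
python3 -c "
from cell import ctrl;print(ctrl.finish_job())"
```

```text
the job is handed in; nothing more can be done
None
```

The job is handed in after about 60 s of robot time, with no verdict returned: the stop is clamped on the pencil line (pointer last checked right after clamping), all four battens sit square at about 71.5 mm pitch with the first tight to the straightedge, the spacer is back on its mat, and I did not touch the mug, book, phone or screwdriver.

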